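# Find the heavy side of a rotor by feel and hold it lowest

### The arm

A 6-joint arm with a two-finger parallel gripper is mounted at the origin on a cart in front of the work surface, level with it; the furniture and walls round the work are solid. World frame = base frame: x ahead of the robot, y to its left, z up, the work surface at z = 0. Lengths are in mm, angles in rad, forces in N, time in s.
With the tool pointing down it reaches from about 350 to 975 mm from the base axis. Payload 7.1 kg.
Tool frame: the origin (TCP) lies at the very end of the fingers, on their centre line; the grasp point (between the pads) lies 19 mm behind it; z points along the fingers, x is the direction in which the jaws open and shut, and the axes are right-handed (so a half turn about z gives the same grasp; the last joint's range is limited). The gripper opens to 88 mm and grips with 3 to 60 N. Pads are 20 mm wide; open, the fingers measure 115 mm over their backs; the gripper's body (75 mm by 178 mm) begins 61 mm behind the grasp point.
Start: joints at [-1.2, 0.423, 1.63, -0, 1.089, -0.019], TCP at [237.518, -578.091, 187.075] pointing down, gripper open.
Joint ranges: [-3, 3], [-0.9, 2.11], [0.09, 2.58], [-1.31, 4.45], [0.11, 2.69], [-2.54, 2.54]. Speed limits (rad/s): [2.39, 2.39, 3.01, 3.14, 3.14, 3.14].

### API

Orientations are given as a rotation vector (axis times angle).
In Python, from workcell import * gives the robot as it stands.
- The arm moves only by the tool arm_command, never from a script. Its argument "increments" is a list of rows, each a list of 2 entries, a list of its own where there are three numbers: the shift along the tool's x, y, z in cm, then the turn about the tool's z in degrees. In form: [[[dx, dy, dz], turn], ...]. A call has 1 to 20 rows; each row shifts and turns the pose as measured when the row begins, along the tool's axes as they then stand; what a row does not reach is not made up. A row lasts 1/10 s, in which the tool goes at most 50 mm and 8.59 degrees, less where a joint would pass 70% of its speed; a pose out of reach is approached as far as the arm can. A call is refused whole if a number of a shift passes 5 or a number of a turn 8.59, either way. A call with a gripper value outside its range is refused whole. "gripper" is the opening, from 0 (shut) to 1 (fully open), set as the call begins (left out, the last holds). The fingers move at their own pace and stop on an object; the grip force is fixed at half the most. Time passes only in rows, so rows that do not move let the fingers close. It gives the time, the measured TCP pose, the force and the opening at its end, in the units of the state.
- get_obs(): the state, without advancing time (a new reading comes with each control period).
- get_image(name): name is "scene" or "top" or "wrist"; returns the picture (480x640x3 uint8, red, green, blue); there is no depth.
- camera_params(name): a dict with "K" (3x3 intrinsics, pixels), "rvec" (rotation vector, rad) and "tvec" (3), from world to camera coordinates, as OpenCV has them; the wrist camera has in their place "T_tool_cam" (4x4, takes a point from camera to tool coordinates, whose origin is the TCP and whose axes are the tool frame's). Camera axes: x right, y down, z forward; pixel columns grow to the right and rows downward; lengths in mm; the calibration is good to about 2 mm. The wrist camera is an equidistant fisheye: a pixel r from the principal point sees the ray r / f radians off the axis. A picture is of the moment at which its call begins: read the wrist's pose just before it. camera_params takes no time and is no camera call.
- close_job(): hands the job in, once; it reports no verdict.
The state is a dict: "t": time; "qpos": joint angles; "qvel": joint speeds; "joint_torque": joint torques, N m; "ee_pos": TCP position; "orientation": TCP orientation; "ft_force": force on the tool from outside, world axes, zero at the start; "moment": the same for the moment, N m; "width": finger opening in mm.
Only numpy, scipy, OpenCV 4.12 (cv2) and the standard library are available. Lean on these libraries where they do the work, as an engineer would, in place of code of your own. Each camera call takes 0.05 s, during which the arm holds its last target.

### The job

The closed grey centrifuge rotor on the sloping balancing stand has a weight that has shifted inside it, out of sight, and its bearing is too stiff for it to swing down by itself. Take the rotor by the black wing in its middle, turn it at least a third of a turn from where you found it to feel which side is heavy, then bring the heavy side to the lowest point of the slope (within about 15 degrees) and finish holding it still there, with the wing still gripped. Leave the other things on the worktop where they are.

Things in the scene. Friction and masses are not known exactly. Their poses are not given: they have to be found in the camera images.
- stand: Fixed grey sloping stand, 150x120 mm foot, origin under its middle. It carries the rotor: a closed grey drum 140 mm across, 50 mm thick, its face looking up and to the stand's front, axis 35 degrees from the vertical. On the face: a 56 mm metal disc 6 mm thick with a black wing grip 50 mm long, 14 mm thick, rising 38 mm above the disc.
- grip (a point): Grip point: on the rotor's axis in the wing, 14 mm below the wing's outer end and 24 mm above the disc, about 0.16 m above the worktop. Axes turn with the rotor: z out of the face along the axis, x along the wing towards the white index line on the rim, y across the wing's 14 mm.
- axis (a point): Fixed point on the rotor's axis in the middle of the drum, 55 mm behind the grip point. Fixed axes (they do not turn with the rotor): z out of the face along the axis, x straight up the slope of the face (so -x is the lowest side), y level.
- index (a point): White index line on the rotor's face at the rim, 60 mm from the axis. It shows how the rotor is turned, but says nothing about where the heavy side is: that differs every time.
- rotor (a joint): Rotor angle, rad: 0 with the index line at the top of the slope, grows anticlockwise seen facing the rotor; free for 2 turns either way. Dry friction of 0.17 N m: it stays where let go. The weight adds up to 0.10 to 0.14 N m (times the sine of its angle from lowest), helping as it goes down, resisting as it goes up. Turn each spot both ways and average to cancel the friction.
- core: For the judge only: a point inside the drum, 0.05 mm from the axis on the heavy side. That is far below the reading noise, and its axes are turned at random, so it cannot be read: the heavy side has to be felt.
- control_vial_1: Bystander, to be left alone: small capped vial, 25 mm across, 49 mm tall, origin at the centre of its underside.
- control_vial_2: Bystander, to be left alone: small capped vial, 25 mm across, 49 mm tall, origin at the centre of its underside.
- specimen_cup_2: Bystander, to be left alone: lidded specimen cup, 58 mm across, 59 mm tall, origin at the centre of its underside.
- specimen_cup_3: Bystander, to be left alone: lidded specimen cup, 58 mm across, 59 mm tall, origin at the centre of its underside.
- label_tape: Bystander, to be left alone: roll of tape lying flat, 100 mm across, 25 mm high, origin at the centre of its underside.
- meter_case: Bystander, to be left alone: black pouch, 46x76x25 mm, origin at the centre of its underside.
There are look-alikes about, which are no part of the job. There is more than one size of the stand; the job needs the larger.

How it is judged:
By the outcome, as a careful person would: the job done as asked, in the order asked, and still so for the second after the job is handed in, while the arm keeps its last pose, push and grip.
It also fails if it takes over 64 s, if anything falls off the work surface, if the arm or the gripper's body presses on something with over 40 N, if the wrist force passes 120 N, or if a joint passes its speed limit or range.

## Working session

There is one attempt and no reset: what is moved stays moved. The work goes in short steps, Python scripts to look and compute and a tool call to move; the robot and the scene stay as the last step left them, time stands still between calls to the robot, and variables do not carry over. Pictures are saved under pics/ and viewed, and the job is handed in when it is done.

Besides the shell and the picture viewer there is one more tool, called after "Emit:" as name(argument=value, ...) on one line, values as JSON. arm_command: Moves the arm, as the interface text tells. Its arguments: {"type":"object","properties":{"increments":{"type":"array","items":{"type":"array"}},"gripper":{"type":"number"}},"required":["increments"]}

```bash
ls; mkdir -p pics; python3 - <<'E'
from workcell import *
import cv2
for n in("scene","top","wrist"):
    im=get_image(n); cv2.imwrite(f"pics/{n}0.png",im[:,:,::-1])
    p=camera_params(n); print(n,{k:v for k,v in p.items()})
o=get_obs(); print(o)
E
```

```text
pics
scene {'K': array([[568.81590164,   0.        , 325.31009424],
       [  0.        , 568.81590164, 245.64998803],
       [  0.        ,   0.        ,   1.        ]]), 'rvec': array([ 1.81799544, -1.25921379,  0.71270333]), 'tvec': array([-121.04523683,  381.98836251, 1038.62357281])}
top {'K': array([[464.21999531,   0.        , 313.41159263],
       [  0.        , 464.21999531, 242.41572409],
       [  0.        ,   0.        ,   1.        ]]), 'rvec': array([ 2.19501152, -1.99873674,  0.21924106]), 'tvec': array([  16.01745016,  529.62986328, 1047.40875931])}
wrist {'K': array([[371.64829954,   0.        , 320.05585173],
       [  0.        , 371.64829954, 242.02226699],
       [  0.        ,   0.        ,   1.        ]]), 'T_tool_cam': array([[ 9.99999399e-01, -4.32335786e-04,  1.00757603e-03,
         9.46335373e-01],
       [ 1.73319142e-04,  9.69752462e-01,  2.44090419e-01,
        -6.61423299e+01],
       [-1.08262836e-03, -2.44090097e-01,  9.69751954e-01,
        -1.98419740e+02],
       [ 0.00000000e+00,  0.00000000e+00,  0.00000000e+00,
         1.00000000e+00]])}
{'t': 0.15, 'qpos': array([-1.19997771e+00,  4.23660604e-01,  1.63047933e+00, -1.34969538e-05,
        1.08861068e+00, -1.89785873e-02]), 'qvel': array([ 0.00061233, -0.00113791, -0.00404707,  0.00019597,  0.00043279,
       -0.00019478]), 'joint_torque': array([-2.00702189e-04, -5.44986963e+01, -2.73919433e+01,  6.44062017e-02,
        2.04044563e-02, -6.56432621e-05]), 'ee_pos': array([ 237.36587556, -577.67352928,  186.49703021]), 'orientation': array([-2.60906635e+00,  1.74879159e+00,  1.50185648e-03]), 'ft_force': array([-0.69283759,  0.13741797, -0.28356504]), 'moment': array([-0.02936733,  0.02033104, -0.00350573]), 'width': 88.04651981147497}
```

View pics/scene0.png

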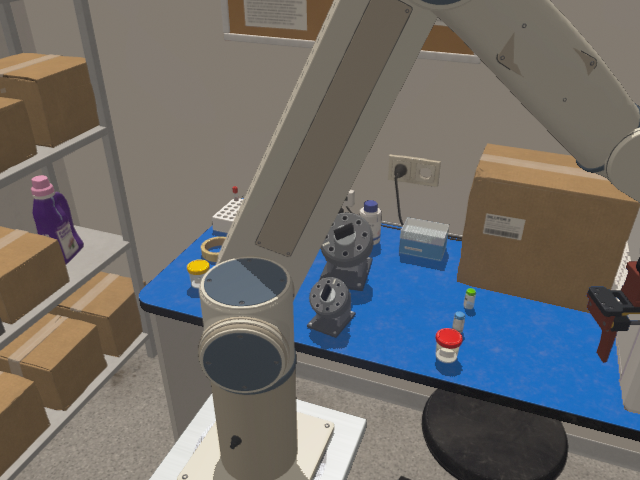

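View pics/top0.png

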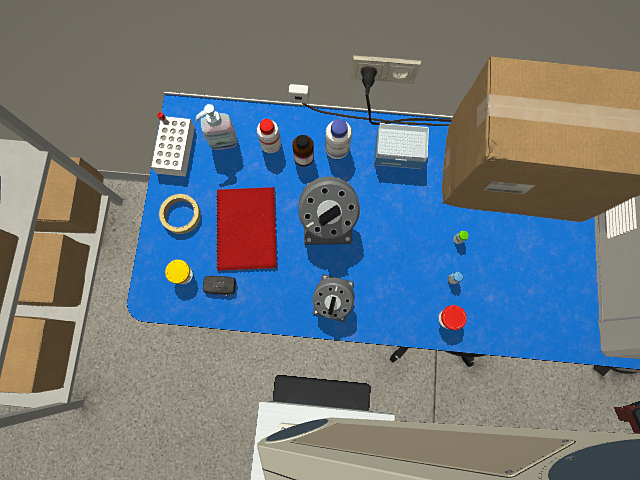

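View pics/wrist0.png

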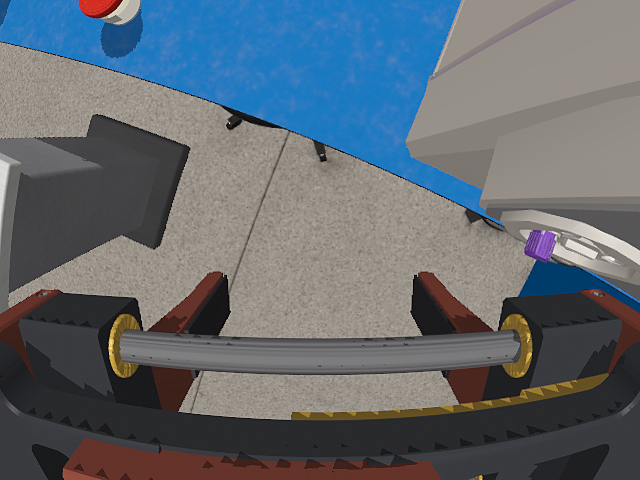

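The two candidates for the stand are the larger drum at top-view (328,210) and a smaller copy at (333,298). The larger one fits "140 mm across". I'll confirm that with an enlarged crop.

```bash
python3 - <<'E'
import cv2
im=cv2.imread("pics/top0.png")[170:330,270:390]
cv2.imwrite("pics/c1.png",cv2.resize(im,None,fx=3.7,fy=3.7,interpolation=cv2.INTER_CUBIC))
im=cv2.imread("pics/scene0.png")[190:340,280:400]
cv2.imwrite("pics/c2.png",cv2.resize(im,None,fx=4,fy=4,interpolation=cv2.INTER_CUBIC))
E
```

```text
(no output)
```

View pics/c1.png

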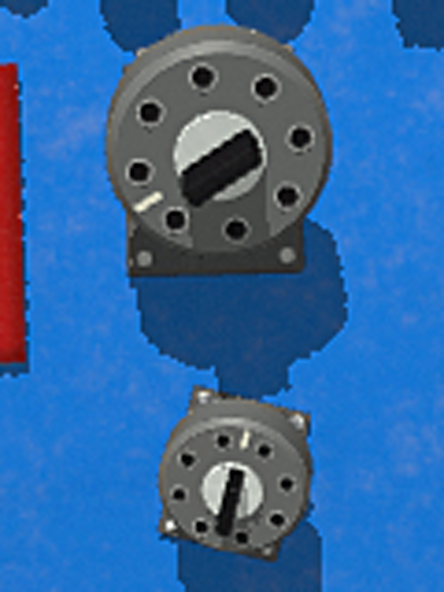

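View pics/c2.png

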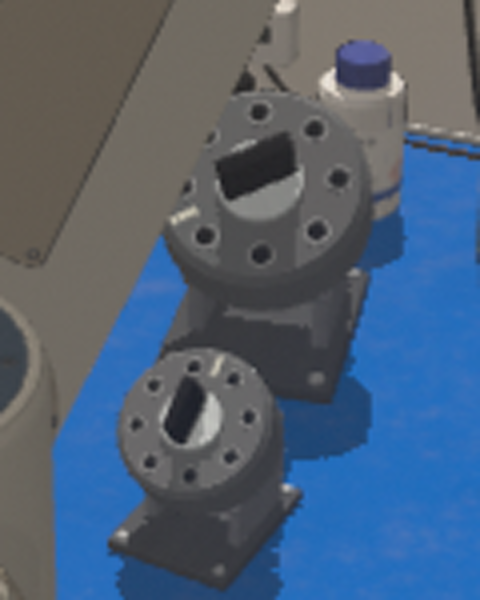

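The crop confirms it: the larger stand has its disc at about top (329,212), its index line at (310,225), and its foot's front bolts at (309,240) and (348,239). The smaller look-alike is at (333,298). Next I'll triangulate the larger one.

```bash
cat > h.py <<'E'
import numpy as np, cv2
from scipy.spatial.transform import Rotation as R
from workcell import *
def ray(n,px,obs=None):
    p=camera_params(n); K=p["K"]
    if n=="wrist":
        o=obs or get_obs()
        d=np.array([px[0]-K[0,2],px[1]-K[1,2]]); r=np.hypot(*d); th=r/K[0,0]
        v=np.array([*(d/r*np.sin(th)),np.cos(th)])
        T=p["T_tool_cam"]; Rt=R.from_rotvec(o["orientation"]).as_matrix()
        return o["ee_pos"]+Rt@T[:3,3], Rt@T[:3,:3]@v
    Rm=R.from_rotvec(p["rvec"]).as_matrix(); 
    v=np.array([(px[0]-K[0,2])/K[0,0],(px[1]-K[1,2])/K[1,1],1]); v/=np.linalg.norm(v)
    return -Rm.T@p["tvec"], Rm.T@v
def onz(n,px,z,o=None):
    c,v=ray(n,px,o); return c+v*(z-c[2])/v[2]
def onplane(n,px,p0,nn,o=None):
    c,v=ray(n,px,o); return c+v*((p0-c)@nn)/(v@nn)
def tri(a,b):
    A=[];B=[]
    for c,v in(a,b):
        P=np.eye(3)-np.outer(v,v);A.append(P);B.append(P@c)
    x=np.linalg.lstsq(np.vstack(A),np.hstack(B),rcond=None)[0]
    return x,[np.linalg.norm(P@x-q) for P,q in zip(A,B)]
E
python3 - <<'E'
from h import *
t=lambda x,y:(270+x/3.7,170+y/3.7)
s=lambda x,y:(280+x/4,190+y/4)
for n,a,b in[("disc",(219,156),(260,190)),("index",(148,202),(184,216)),("wing end near index",(192,192),(228,184)),("other end",(252,145),(293,148)),("boltR",(287,255),(317,378))]:
    print(n,tri(ray("top",t(*a)),ray("scene",s(*b))))
print(onz("top",t(144,258),10),onz("top",t(287,255),10))
print(onz("top",t(128,274),0),onz("top",t(303,270),0))
# holes ring triangulation: fit plane
H=[((203,76),(259,112)),((265,88),(314,128)),((300,138),(340,178)),((287,195),(316,231)),((236,229),(261,254)),((176,219),(205,236))]
P=np.array([tri(ray("top",t(*a)),ray("scene",s(*b)))[0] for a,b in H]);print(P)
c=P.mean(0);print(c,np.linalg.svd(P-c)[2][2])
E
```

```text
disc (array([583.08771942,  34.68599181, 129.74074475]), [np.float64(0.15604764020141298), np.float64(0.1560476402018737)])
index (array([553.19805082,  75.28419103, 118.46933975]), [np.float64(0.3645028081770788), np.float64(0.36450280817730907)])
wing end near index (array([554.64654201,  47.84665149, 147.00865603]), [np.float64(1.3028037466408728), np.float64(1.3028037466407283)])
other end (array([581.6564023 ,  14.84584206, 165.1964528 ]), [np.float64(1.481045857762311), np.float64(1.4810458577621348)])
boltR (array([552.00665536, -17.44711989,  17.17069541]), [np.float64(0.401916471896674), np.float64(0.4019164718968645)])
[542.51492971  78.35125323  10.        ] [553.55911033 -17.43977309  10.        ]
[532.69837702  88.43280458   0.        ] [546.53123031 -29.57390786   0.        ]
[[621.44132118  48.92857689 163.78086759]
 [618.40068778  11.14275958 161.19868309]
 [595.5189594  -13.51448811 141.9325822 ]
 [565.19714782  -8.87227887 119.20584941]
 [543.68849905  20.10621431 108.2459891 ]
 [545.52768278  57.76023235 111.99569176]]
[581.62904967  19.25850269 134.39327719] [-0.57712744 -0.06210835  0.81428894]
```

Emit:
arm_command(increments=[[[0,0,-4.5],0],[[0,0,-4.5],0],[[0,0,-4.5],0],[[0,0,-4.5],0],[[-3.2,-3,-2],0],[[-3.2,-3,-2],0],[[-3.2,-3,-1],0],[[-3.2,-3,0],0],[[-3.2,-3,0],0],[[-3.2,-3,0],0],[[-3.2,-3,0],0],[[-3.2,-3,0],0],[[-3.2,-3,0],0],[[-3.2,-3,0],0],[[-3.2,-3,0],0],[[-3.2,-3,0],0],[[-3.2,-3,0],0],[[-3.2,-3,0],0]])

```text
t: 1.95
ee_pos: [460.0, 14.9, 426.0]
orientation: [-2.595, 1.758, 0.006]
ft_force: [0.4, -1.1, -0.1]
width: 87.5
```

```bash
python3 - <<'E'
from h import *
o=get_obs();[print(k,np.round(o[k],3)) for k in o]
print(R.from_rotvec(o["orientation"]).as_matrix().round(3))
print(onz("top",(250,95),0),onz("top",(135,310),0),onz("top",(445,205),0))
E
```

```text
t 1.95
qpos [ 1.000e-03 -3.600e-02  1.661e+00  8.000e-03  1.516e+00  1.191e+00]
qvel [ 0.958  0.278 -0.268 -0.002 -0.021  0.95 ]
joint_torque [ -5.011 -34.369 -31.737   0.217   0.185  -1.231]
ee_pos [459.953  14.894 426.036]
orientation [-2.595  1.758  0.006]
ft_force [ 0.409 -1.147 -0.137]
moment [-0.    -0.047 -0.065]
width 87.541
[[ 0.371 -0.929  0.   ]
 [-0.929 -0.371  0.008]
 [-0.007 -0.003 -1.   ]]
[930.13673581 275.97811541   0.        ] [330.54379013 483.57775627   0.        ] [ 667.93958553 -259.08231511    0.        ]
```

Emit:
arm_command(increments=[[[0,0,-4.5],0],[[0,0,-4.5],0],[[0,0,-4.5],0],[[0,0,-4.5],0],[[0,0,-4.5],0],[[0,0,-4.5],0],[[0,0,-4.5],0],[[0,0,-4.5],0],[[0,0,-3],0]])

```text
t: 2.85
ee_pos: [459.2, 18.8, 823.0]
orientation: [2.611, -1.746, -0.027]
ft_force: [0.4, 0.4, 0.6]
width: 88.1
```

Emit:
arm_command(increments=[[[1.3,-3.2,-3],0],[[1.3,-3.2,-3],0],[[1.3,-3.2,-3],0]])

```text
t: 3.15
ee_pos: [505.4, 17.3, 875.9]
orientation: [2.599, -1.738, -0.06]
ft_force: [-47.6, -2.0, 18.7]
width: 88.1
```

```bash
cat > st.py <<'E'
from h import *
o=get_obs();[print(k,np.round(o[k],3)) for k in o]
M=R.from_rotvec(o["orientation"]).as_matrix(); print(M.round(3)); print("tilt",np.degrees(np.arccos(-M[2,2])))
E
python3 st.py
```

```text
t 3.15
qpos [0.004 0.406 0.085 0.021 2.69  1.202]
qvel [-0.021  0.33  -0.07   0.028  0.028  0.011]
joint_torque [ 4.7800e-01 -3.5300e+00 -7.0669e+01 -4.5000e-02  3.0950e+00  2.0000e-02]
ee_pos [505.353  17.334 875.945]
orientation [ 2.599 -1.738 -0.06 ]
ft_force [-47.58   -2.016  18.702]
moment [0.01  2.271 0.145]
width 88.051
[[ 0.382 -0.923 -0.04 ]
 [-0.924 -0.382  0.009]
 [-0.024  0.033 -0.999]]
tilt 2.335231958825825
```

Emit:
arm_command(increments=[[[-0.05,-2.5,3.6],0],[[0,-2.9,3.6],0],[[0,-2.9,3.6],0],[[0,-2.9,3.6],0],[[0,-2.9,3.6],0],[[0,0,3.6],0],[[0,0,0],0]])

```text
t: 3.85
ee_pos: [635.2, 75.1, 636.0]
orientation: [2.588, -1.733, -0.081]
ft_force: [-0.2, -1.2, -0.5]
width: 87.6
```

```bash
python3 st.py
```

```text
t 3.85
qpos [0.092 0.339 0.79  0.014 2.069 1.279]
qvel [ 0.009  0.033 -0.162  0.003  0.038  0.003]
joint_torque [ 2.9900e-01 -6.0864e+01 -3.3026e+01  9.0000e-02 -4.2600e-01 -4.0000e-03]
ee_pos [635.193  75.06  636.013]
orientation [ 2.588 -1.733 -0.081]
ft_force [-0.235 -1.215 -0.528]
moment [-0.049 -0.019 -0.016]
width 87.626
[[ 0.38  -0.923 -0.057]
 [-0.925 -0.381  0.007]
 [-0.029  0.05  -0.998]]
tilt 3.3117498404120234
```

Emit:
arm_command(increments=[[[0.7,-2.4,-2.5],0],[[0.7,-2.4,-2.5],0],[[0.3,-1.0,-1],0],[[0.3,-1.0,-1],0]])

```text
t: 4.25
ee_pos: [706.2, 81.3, 707.6]
orientation: [2.587, -1.733, -0.083]
ft_force: [1.0, -0.3, 1.4]
width: 88.1
```

```bash
python3 st.py
```

```text
t 4.25
qpos [0.092 0.626 0.171 0.019 2.403 1.285]
qvel [-0.003  0.682 -1.506  0.013  0.782  0.018]
joint_torque [ 8.6000e-02 -6.9872e+01 -2.1805e+01  3.8000e-02 -8.0400e-01 -3.3000e-02]
ee_pos [706.246  81.289 707.582]
orientation [ 2.587 -1.733 -0.083]
ft_force [ 1.022 -0.318  1.385]
moment [-0.017 -0.08   0.01 ]
width 88.052
[[ 0.38  -0.923 -0.059]
 [-0.925 -0.381  0.007]
 [-0.029  0.052 -0.998]]
tilt 3.4150610674472603
```

Emit:
arm_command(increments=[[[0,0,0],0],[[0.2,-0.7,-0.7],0],[[0.3,-1.0,-1],0],[[0.3,-1.0,-1],0]])

```text
t: 4.65
ee_pos: [716.1, 81.1, 714.4]
orientation: [2.599, -1.742, -0.055]
ft_force: [-0.6, -0.5, -0.6]
width: 87.9
```

```bash
python3 st.py
```

```text
t 4.65
qpos [0.09  0.662 0.087 0.02  2.428 1.286]
qvel [-0.006  0.006 -0.018  0.003 -0.048 -0.003]
joint_torque [-9.0000e-03 -6.3178e+01 -2.5027e+01  5.2000e-02  6.0000e-02  2.0000e-03]
ee_pos [716.091  81.104 714.434]
orientation [ 2.599 -1.742 -0.055]
ft_force [-0.57  -0.451 -0.639]
moment [-0.015  0.     0.046]
width 87.882
[[ 0.379 -0.925 -0.036]
 [-0.925 -0.38   0.01 ]
 [-0.023  0.03  -0.999]]
tilt 2.1388886071950632
```

Emit:
arm_command(increments=[[[0.9,-3.3,-3],0],[[0.9,-3.3,-3],0],[[0.9,-3.3,-3],0],[[0.9,-3.3,-3],0]])

```text
t: 5.05
ee_pos: [744.4, 84.7, 725.0]
orientation: [-2.557, 1.716, -0.077]
ft_force: [0.7, -0.2, 0.3]
width: 87.8
```

```bash
python3 st.py
```

```text
t 5.05
qpos [0.09  0.648 0.087 0.022 2.33  1.288]
qvel [-0.001 -0.045  0.003  0.005 -0.24   0.005]
joint_torque [-1.3000e-02 -6.6596e+01 -2.7063e+01  5.7000e-02 -6.1000e-02 -4.0000e-03]
ee_pos [744.426  84.708 725.034]
orientation [-2.557  1.716 -0.077]
ft_force [ 0.675 -0.242  0.29 ]
moment [0.006 0.033 0.002]
width 87.754
[[ 0.379 -0.922  0.075]
 [-0.925 -0.378  0.023]
 [ 0.007 -0.078 -0.997]]
tilt 4.510129571741952
```

Emit:
arm_command(increments=[[[1.0,-3.8,-2.8],0],[[1.0,-3.8,-2.8],0],[[1.0,-3.8,-2.8],0],[[1.0,-3.8,-2.8],0],[[1.0,-3.8,-2.5],0],[[1.0,-3.8,-2.5],0],[[1.0,-3.8,-2.5],0],[[1.0,-3.8,-2.5],0]])

```text
t: 5.85
ee_pos: [807.5, 95.3, 755.8]
orientation: [-2.413, 1.621, -0.335]
ft_force: [1.2, 0.1, -0.3]
width: 88.2
```

```bash
python3 st.py
```

```text
t 5.85
qpos [0.094 0.627 0.087 0.026 2.114 1.294]
qvel [ 0.001 -0.053 -0.002  0.006 -0.25   0.004]
joint_torque [-1.0000e-03 -6.6015e+01 -2.7571e+01  7.5000e-02 -9.4500e-01  3.0000e-03]
ee_pos [807.513  95.336 755.803]
orientation [-2.413  1.621 -0.335]
ft_force [ 1.189  0.108 -0.326]
moment [-0.034  0.203 -0.007]
width 88.152
[[ 0.367 -0.879  0.305]
 [-0.928 -0.37   0.051]
 [ 0.068 -0.302 -0.951]]
tilt 18.0066870602186
```

Emit:
arm_command(increments=[[[-0.7,2.4,-2.9],0],[[-0.7,2.4,-2.9],0],[[-0.7,2.4,-2.9],0],[[-0.7,2.4,-2.8],0],[[1.2,-3.8,-2.5],0],[[1.2,-3.8,-2.5],0],[[1.2,-3.8,-2.5],0],[[1.2,-3.8,-2.5],0],[[1.2,-3.8,-2.5],0]])

```text
t: 6.75
ee_pos: [724.5, 77.5, 867.7]
orientation: [-2.333, 1.569, -0.456]
ft_force: [-0.1, -0.4, -0.2]
width: 87.6
```

```bash
python3 st.py
```

```text
t 6.75
qpos [0.075 0.477 0.087 0.039 2.144 1.288]
qvel [-0.027 -0.036 -0.006  0.019 -0.275 -0.016]
joint_torque [ 1.9500e-01 -5.3528e+01 -2.3981e+01  6.2000e-02 -1.3610e+00  3.2000e-02]
ee_pos [724.508  77.503 867.742]
orientation [-2.333  1.569 -0.456]
ft_force [-0.111 -0.412 -0.194]
moment [0.02  0.229 0.027]
width 87.638
[[ 0.356 -0.837  0.416]
 [-0.93  -0.363  0.064]
 [ 0.097 -0.41  -0.907]]
tilt 24.89155414800568
```

Emit:
arm_command(increments=[[[1.2,-3.8,-2.2],0],[[1.2,-3.8,-2.2],0],[[1.2,-3.8,-2.2],0],[[1.2,-3.8,-2.2],0],[[1.2,-3.8,-2.2],0],[[0.9,-2.8,-1.7],0]])

```text
t: 7.35
ee_pos: [752.1, 72.1, 915.5]
orientation: [-2.208, 1.488, -0.626]
ft_force: [1.0, 0.0, -0.7]
width: 87.8
```

```bash
python3 st.py; python3 -c "
from h import *
M=R.from_rotvec(get_obs()['orientation']).as_matrix()
print(np.degrees(np.arccos(M[:,2]@[.5697,.0665,-.819])))"
```

```text
t 7.35
qpos [0.059 0.447 0.087 0.051 1.996 1.281]
qvel [-0.025 -0.064 -0.003  0.02  -0.164 -0.01 ]
joint_torque [ 1.5700e-01 -5.1998e+01 -2.4046e+01  8.6000e-02 -2.1550e+00  3.0000e-02]
ee_pos [752.055  72.065 915.516]
orientation [-2.208  1.488 -0.626]
ft_force [ 0.975  0.037 -0.699]
moment [-0.08   0.209  0.056]
width 87.85
[[ 0.331 -0.752  0.569]
 [-0.933 -0.351  0.08 ]
 [ 0.14  -0.558 -0.818]]
tilt 35.096443766902254
1.2018236927576569
```

Emit:
arm_command(increments=[[[-0.4,1.8,1.3],0],[[-0.8,3.6,2.5],0],[[-0.8,3.6,2.5],0],[[-0.8,3.6,2.5],0],[[-0.8,3.6,2.5],0],[[-0.8,3.6,2.5],0],[[-0.8,3.6,2.5],0],[[-0.8,3.6,2.5],0],[[-0.8,3.6,2.5],0],[[-0.8,3.6,2.5],0],[[-0.8,3.6,2.5],0],[[-0.8,3.6,2.5],0],[[-0.8,3.6,2.5],0],[[-0.8,3.6,2],0],[[-0.4,1.8,0.5],0],[[0,0,0],0]])

```text
t: 8.95
ee_pos: [532.2, 26.5, 339.1]
orientation: [-2.186, 1.476, -0.656]
ft_force: [-0.1, 0.4, 0.2]
width: 87.8
```

```bash
python3 st.py; python3 -c "
from h import *
cv2.imwrite('pics/w1.png',get_image('wrist')[:,:,::-1])
cv2.imwrite('pics/s1.png',get_image('scene')[:,:,::-1])"
```

```text
t 8.95
qpos [-0.04  -0.169  2.12   0.195  0.563  1.017]
qvel [ 0.001  0.    -0.019 -0.005 -0.01   0.01 ]
joint_torque [ -0.086 -20.608 -30.384   0.544  -2.485  -0.224]
ee_pos [532.182  26.546 339.112]
orientation [-2.186  1.476 -0.656]
ft_force [-0.105  0.386  0.206]
moment [0.011 0.232 0.029]
width 87.84
[[ 0.325 -0.736  0.594]
 [-0.934 -0.348  0.08 ]
 [ 0.148 -0.581 -0.8  ]]
tilt 36.83895080688902
```

View pics/w1.png

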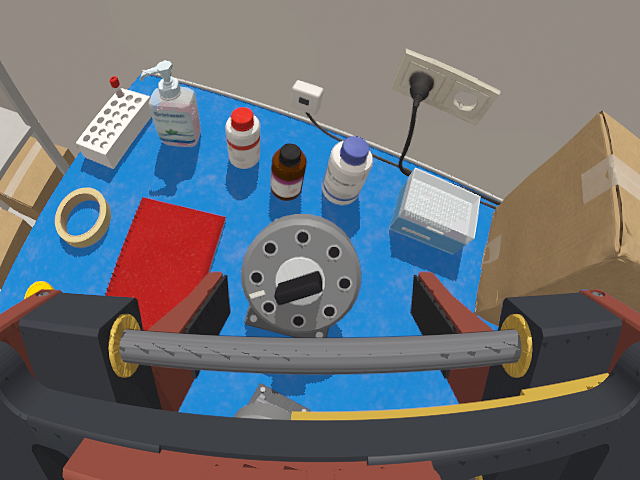

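View pics/s1.png

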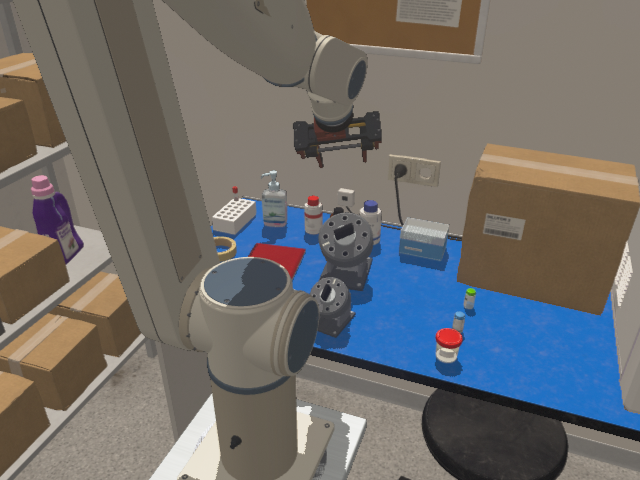

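```bash
cat > kin.py <<'E'
from h import *
from scipy.optimize import least_squares
D=[([-1.2,.4237,1.6305,0,1.0886,-.019],[237.37,-577.67,186.5],[-2.60907,1.74879,.0015]),
([.092,.339,.79,.014,2.069,1.279],[635.2,75.1,636.0],[2.588,-1.733,-.081]),
([.09,.662,.087,.02,2.428,1.286],[716.1,81.1,714.4],[2.599,-1.742,-.055]),
([.094,.627,.087,.026,2.114,1.294],[807.5,95.3,755.8],[-2.413,1.621,-.335]),
([.059,.447,.087,.051,1.996,1.281],[752.06,72.07,915.5],[-2.208,1.488,-.626]),
([-.04,-.169,2.12,.195,.563,1.017],[532.18,26.5,339.1],[-2.186,1.476,-.656])]
Rz=lambda a:R.from_euler('z',a).as_matrix(); Ry=lambda a:R.from_euler('y',a).as_matrix()
def fk(q,p):
    h,a1,a2,L,e=p
    A=Rz(q[0])@Ry(q[1]); pos=np.array([0,0,h])+A@[0,0,a1]
    A=A@Ry(q[2]); pos=pos+A@[e,0,a2]
    A=A@Rz(s4*q[3])@Ry(q[4]); pos=pos+A@[0,0,L]
    A=A@Rz(q[5])@Rz(np.pi)
    return pos,A
best=None
s4=1
def err(p): 
    r=[]
    for q,x,o in D:
        pos,A=fk(q,p); r+=list(pos-x)
    return np.array(r)
for s4 in(1,-1):
    f=least_squares(err,[490,490,479,530,0])
    if best is None or f.cost<best[1].cost:best=(s4,f)
s4,f=best; P=f.x
if __name__=="__main__":
    print(s4,P,np.abs(f.fun).reshape(-1,3).round(1))
    for q,x,o in D:
        M=R.from_rotvec(o).as_matrix(); A=fk(q,P)[1]
        print(np.degrees(R.from_matrix(A.T@M).as_rotvec()).round(2))
E
python3 kin.py
```

```text
1 [315.7527754  562.92362663 484.4349122  348.73099999  77.22920027] [[11.2  4.   0.1]
 [ 0.2 12.2  0.2]
 [ 0.6 11.8  0.9]
 [ 1.6 11.2  0.3]
 [ 1.9 11.3  0.2]
 [ 1.4 11.8  1.1]]
[-0.  0. -0.]
[-0.01 -0.02 -0.03]
[ 0.01  0.04 -0.01]
[ 0.01  0.02 -0.  ]
[ 0.01 -0.   -0.02]
[-0.01 -0.03 -0.03]
```

```bash
python3 - <<'E'
s=open('kin.py').read()
s=s.replace("h,a1,a2,L,e=p","h,a1,a2,L,e,ly,e0=p").replace("np.array([0,0,h])+A@[0,0,a1]","np.array([0,0,h])+Rz(q[0])@[e0,ly,0]+A@[0,0,a1]").replace("530,0]","530,0,0,0]")
open('kin.py','w').write(s)
E
python3 kin.py
```

```text
1 [3.12848183e+02 5.62497991e+02 4.84920705e+02 3.44955664e+02
 7.77242197e+01 1.18445917e+01 1.80200456e-01] [[0.1 0.1 0.1]
 [0.  0.3 0. ]
 [0.3 0.  0.4]
 [0.1 0.4 0.1]
 [0.3 0.3 0.2]
 [0.2 0.2 0.1]]
[-0.  0. -0.]
[-0.01 -0.02 -0.03]
[ 0.01  0.04 -0.01]
[ 0.01  0.02 -0.  ]
[ 0.01 -0.   -0.02]
[-0.01 -0.03 -0.03]
```

```bash
cat > ik.py <<'E'
import kin
from kin import *
lo=np.array([-3,-.9,.09,-1.31,.11,-2.54]);hi=np.array([3,2.11,2.58,4.45,2.69,2.54])
def target(psi,ax,up):
    y=np.cross(ax,up); x=np.cos(psi)*up+np.sin(psi)*y; z=-ax
    return np.stack([x,np.cross(z,x),z],1)
def ik(pos,M,q0):
    def e(q):
        p,A=fk(q,P); return np.r_[(p-pos)/100,R.from_matrix(A.T@M).as_rotvec()*3]
    f=least_squares(e,np.clip(q0,lo+1e-3,hi-1e-3),bounds=(lo,hi)); p,A=fk(f.x,P)
    return f.x,np.linalg.norm(p-pos),np.degrees(np.linalg.norm(R.from_matrix(A.T@M).as_rotvec()))
E
cat > t.py <<'E'
from ik import *
yaw=np.radians(6.7);c,s=np.cos(np.radians(35)),np.sin(np.radians(35))
f=np.array([np.cos(yaw),np.sin(yaw),0]);ax=-s*f+[0,0,c];up=c*f+np.array([0,0,s])
g=np.array([582.3,34.5,136.3])+30*ax
for depth in(19,12):
  for psi in range(-170,180,20):
    b=None
    for q0 in([0,.0,2.3,.2,.4,-np.radians(psi)],[0,.0,2.3,3.1,.4,0],[0,0,2.3,1.5,.4,0],[0,0,2.3,-1,.4,0]):
        r=ik(g-depth*ax,target(np.radians(psi),ax,up),np.array(q0))
        if b is None or r[1]+r[2]*3<b[1]+b[2]*3-.01:b=r
    print(depth,psi,b[0].round(2),round(b[1],2),round(b[2],2))
E
python3 t.py
```

```text
19 -170 [-0.01  0.25  2.22  0.82  0.11  2.04] 1.35 0.6
19 -150 [-0.01  0.25  2.22  0.82  0.11  1.69] 1.35 0.6
19 -130 [-0.01  0.25  2.22  0.82  0.11  1.34] 1.35 0.6
19 -110 [-0.01  0.25  2.22  0.82  0.11  0.99] 1.35 0.6
19 -90 [-0.01  0.25  2.22  0.82  0.11  0.65] 1.35 0.6
19 -70 [-0.01  0.25  2.22  0.82  0.11  0.3 ] 1.35 0.6
19 -50 [-0.01  0.25  2.22  0.82  0.11 -0.05] 1.35 0.6
19 -30 [-0.01  0.25  2.22  0.82  0.11 -0.4 ] 1.35 0.6
19 -10 [-0.01  0.25  2.22  0.82  0.11 -0.75] 1.35 0.6
19 10 [-0.01  0.25  2.22  0.82  0.11 -1.1 ] 1.35 0.6
19 30 [-0.01  0.25  2.22  0.82  0.11 -1.45] 1.35 0.6
19 50 [-0.01  0.25  2.22  0.82  0.11 -1.8 ] 1.35 0.6
19 70 [-0.01  0.25  2.22  0.82  0.11 -2.15] 1.35 0.6
19 90 [-0.01  0.25  2.22  0.82  0.11 -2.5 ] 1.35 0.6
19 110 [ 0.01  0.25  2.21  0.53  0.11 -2.54] 2.64 1.07
19 130 [-0.03  0.26  2.24  1.36  0.11  2.54] 3.14 1.6
19 150 [-0.02  0.25  2.22  1.01  0.11  2.54] 1.4 0.85
19 170 [-0.01  0.25  2.22  0.82  0.11  2.39] 1.35 0.6
12 -170 [-0.01  0.23  2.22  0.75  0.11  2.12] 0.7 0.3
12 -150 [-0.01  0.23  2.22  0.75  0.11  1.77] 0.7 0.3
12 -130 [-0.01  0.23  2.22  0.75  0.11  1.42] 0.7 0.3
12 -110 [-0.01  0.23  2.22  0.75  0.11  1.07] 0.7 0.3
12 -90 [-0.01  0.23  2.22  0.75  0.11  0.72] 0.7 0.3
12 -70 [-0.01  0.23  2.22  0.75  0.11  0.37] 0.7 0.3
12 -50 [-0.01  0.23  2.22  0.75  0.11  0.02] 0.7 0.3
12 -30 [-0.01  0.23  2.22  0.75  0.11 -0.33] 0.7 0.3
12 -10 [-0.01  0.23  2.22  0.75  0.11 -0.68] 0.7 0.3
12 10 [-0.01  0.23  2.22  0.75  0.11 -1.02] 0.7 0.3
12 30 [-0.01  0.23  2.22  0.75  0.11 -1.37] 0.7 0.3
12 50 [-0.01  0.23  2.22  0.75  0.11 -1.72] 0.7 0.3
12 70 [-0.01  0.23  2.22  0.75  0.11 -2.07] 0.7 0.3
12 90 [-0.01  0.23  2.22  0.75  0.11 -2.42] 0.7 0.3
12 110 [ 0.01  0.23  2.22  0.53  0.11 -2.54] 1.8 0.77
12 130 [-0.03  0.25  2.25  1.35  0.11  2.54] 3.86 1.79
12 150 [-0.02  0.24  2.23  1.01  0.11  2.54] 1.63 0.89
12 170 [-0.01  0.23  2.22  0.75  0.11  2.47] 0.7 0.3
```

```bash
cat > ax.py <<'E'
from h import *
yaw=np.radians(6.7);c,s=np.cos(np.radians(35)),np.sin(np.radians(35))
f=np.array([np.cos(yaw),np.sin(yaw),0]);ax=-s*f+[0,0,c];up=c*f+np.array([0,0,s]);lat=np.cross(ax,up)
F=np.array([582.3,34.5,136.3]); g=F+30*ax
E
python3 - <<'E'
from ax import *
o=get_obs()
H=[(302,237),(334,252),(344,283),(330,311),(298,321),(269,308),(257,277),(270,248)]
Q=np.array([onplane("wrist",h,F,ax,o) for h in H])-F
uv=np.c_[Q@up,Q@lat];print(uv.round(1),uv.mean(0),np.hypot(*(uv-uv.mean(0)).T).round(1),np.degrees(np.arctan2(uv[:,1],uv[:,0])))
t=lambda x,y:(270+x/3.7,170+y/3.7)
Ht=[(203,76),(265,88),(300,138),(287,195),(236,229),(176,219),(139,172),(150,112)]
Q=np.array([onplane("top",t(*h),F,ax) for h in Ht])-F
uv=np.c_[Q@up,Q@lat];print(uv.round(1),uv.mean(0),np.hypot(*(uv-uv.mean(0)).T).round(1))
for n,p in(("wrist",(257,295)),("top",t(148,202))):
    d=onplane(n,p,F,ax,o)-F; print(n,d@up,d@lat,np.degrees(np.arctan2(d@lat,d@up)),np.hypot(d@up,d@lat))
im=cv2.imread("pics/w1.png")[200:350,230:380]
cv2.imwrite("pics/w1c.png",cv2.resize(im,None,fx=4,fy=4,interpolation=cv2.INTER_CUBIC))
# IK with current tool z
from ik import *
M=R.from_rotvec(o["orientation"]).as_matrix()
for t_ in (36.8,35.5,34.5,33.5,32.5):
  for az in(6.7,7.7,9):
    a=np.radians(t_);z=np.radians(az);tz=np.array([np.sin(a)*np.cos(z),np.sin(a)*np.sin(z),-np.cos(a)])
    u2=up-(up@tz)*tz;u2/=np.linalg.norm(u2)
    r=ik(g+17*tz,target(np.radians(-146),-tz,u2),np.array([0,.2,2.2,.6,.15,1.8]))
    print(t_,az,r[0].round(3),round(r[1],2),round(r[2],2))
E
```

```text
[[ 55.6  10.1]
 [ 48.5 -28.1]
 [ 16.9 -48.6]
 [-20.  -42.5]
 [-42.  -10. ]
 [-35.2  26.3]
 [ -2.1  47.9]
 [ 34.5  41.2]] [ 7.03702202 -0.45253337] [49.8 49.8 49.1 50.  49.9 50.  49.2 49.9] [  10.31794543  -30.0305565   -70.84207825 -115.20865886 -166.59572537
  143.18053807   92.51643395   50.05789865]
[[ 49.2   9.6]
 [ 41.  -27.3]
 [  9.1 -48.6]
 [-27.4 -41. ]
 [-48.9  -9.7]
 [-41.4  27.3]
 [-10.3  49.3]
 [ 27.6  41.7]] [-0.12165242  0.15859245] [50.3 49.4 49.6 49.4 49.8 49.4 50.2 50. ]
wrist -23.298840027738244 43.25717474341437 118.30744525380001 49.1326684948052
top -29.83559538629443 44.248469701308196 123.990766248984 53.36749781432761
36.8 6.7 [-0.031  0.252  2.242  1.446  0.11   0.984] 2.02 1.21
36.8 7.7 [-0.029  0.253  2.242  1.457  0.11   0.974] 1.12 0.67
36.8 9 [-0.027  0.253  2.242  1.462  0.111  0.972] 0.0 0.0
35.5 6.7 [-0.016  0.246  2.222  0.919  0.11   1.523] 1.69 0.79
35.5 7.7 [-0.019  0.249  2.226  1.029  0.11   1.41 ] 0.76 0.37
35.5 9 [-0.024  0.25   2.228  1.115  0.117  1.32 ] 0.0 0.0
34.5 6.7 [-0.005  0.247  2.216  0.708  0.11   1.742] 0.52 0.22
34.5 7.7 [-0.011  0.248  2.218  0.81   0.114  1.636] 0.0 0.0
34.5 9 [-0.022  0.249  2.217  0.894  0.13   1.543] 0.0 0.0
33.5 6.7 [-1.000e-03  2.470e-01  2.207e+00  5.500e-01  1.250e-01  1.903e+00] 0.0 0.0
33.5 7.7 [-0.009  0.247  2.206  0.633  0.134  1.814] 0.0 0.0
33.5 9 [-0.02   0.248  2.205  0.722  0.148  1.717] 0.0 0.0
32.5 6.7 [0.    0.246 2.195 0.433 0.15  2.021] 0.0 0.0
32.5 7.7 [-0.008  0.246  2.195  0.507  0.157  1.941] 0.0 0.0
32.5 9 [-0.018  0.247  2.194  0.591  0.169  1.849] 0.0 0.0
```

View pics/w1c.png

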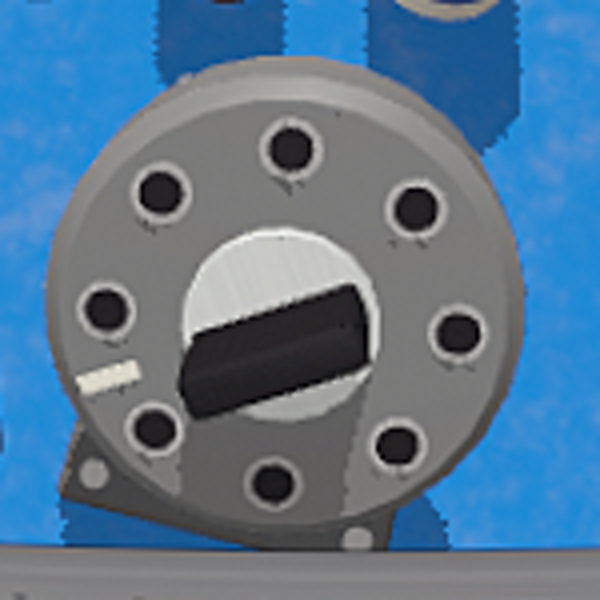

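```bash
python3 - <<'E'
from ax import *
o=get_obs(); print(o["ee_pos"],o["orientation"])
H=[(302,237),(334,252),(344,283),(330,311),(298,321),(269,308),(257,277),(270,248)]
t=lambda x,y:(270+x/3.7,170+y/3.7)
s=lambda x,y:(280+x/4,190+y/4)
Ht=[(203,76),(265,88),(300,138),(287,195),(236,229),(176,219),(139,172),(150,112)]
Hs=[(259,112),(314,128),(340,178),(316,231),(261,254),(205,236)]
for i in range(8):
    r=[ray("wrist",H[i],o),ray("top",t(*Ht[i]))]
    a=tri(*r); print("w+t",a[0].round(1),np.round(a[1],1))
    if i<6:
        a=tri(r[0],ray("scene",s(*Hs[i]))); print("   w+s",a[0].round(1),np.round(a[1],1))
c,v=ray("wrist",(300,279),o);print(c,v,(F-c)@v)
# other wrist check: on-table objects: boltR front, vial etc
print(onz("wrist",(230+358/4,200+538/4),10,o),onz("wrist",(230+94/4,200+474/4),10,o))
E
```

```text
[535.00885644  26.63527962 342.55547742] [-2.18287273  1.47384151 -0.66098328]
w+t [597.2  47.5 234.8] [0.7 0.7]
   w+s [630.1  51.  159. ] [0.8 0.8]
w+t [589.3  15.  247.3] [1.2 1.2]
   w+s [627.6  12.2 156.6] [1.5 1.5]
w+t [584.2  -8.9 187.5] [3.4 3.4]
   w+s [604.4 -12.5 137.1] [0.7 0.7]
w+t [575.1 -11.3  95.6] [3.5 3.5]
   w+s [572.5  -8.8 115.3] [2. 2.]
w+t [572.1  17.6  -4.6] [0.4 0.4]
   w+s [550.6  21.2 104. ] [0.9 0.9]
w+t [564.3  60.2  42.6] [1.7 1.7]
   w+s [551.8  58.9 108.1] [1.2 1.2]
w+t [576.6  83.7 114.8] [3.8 3.8]
w+t [589.8  75.7 191.9] [2.8 2.8]
[465.55340132  32.97334212 539.82578051] [ 0.29645724  0.00645082 -0.95502434] 419.997165181023
[561.65878189 -18.25701391  10.        ] [549.15360169  78.47777894  10.        ]
```

Emit:
arm_command(increments=[[[0,0,0],8],[[0,0,0],8.5],[[0,0,0],8.5],[[0,0,0],8.5],[[0,0,0],8.5],[[0,0,0],8.5],[[0,0,0],8.5],[[0,0,0],8.5],[[0,0,0],6],[[0,0,0],0],[[0,0,0],0]])

```text
t: 10.15
ee_pos: [556.0, 27.3, 372.6]
orientation: [-0.785, 2.33, -0.176]
ft_force: [0.2, -0.5, -0.0]
width: 87.7
```

```bash
cat > wp.py <<'E'
# show pose relative to grip frame, then the wrist picture
import sys
from ax import *
o=get_obs()
M=R.from_rotvec(o["orientation"]).as_matrix()
print("t",o["t"],"q",o["qpos"].round(3),"w",round(o["width"],1),"F",o["ft_force"].round(1),"tauz",round(o["moment"]@M[:,2],3),"j6",round(o["joint_torque"][5],3))
d=M.T@(g+0*ax-(o["ee_pos"]-19*M[:,2]))
print("grip in tool (cm)",(d/10).round(2),"psi",np.degrees(np.arctan2(M[:,0]@lat,M[:,0]@up)).round(1),"z err up,lat deg",np.degrees([M[:,2]@up,M[:,2]@lat]).round(2),"pos",o["ee_pos"].round(1))
if len(sys.argv)>1:
    cv2.imwrite(f'pics/{sys.argv[1]}.png',get_image('wrist')[:,:,::-1])
    import pickle; pickle.dump({k:o[k] for k in o},open(f'pics/{sys.argv[1]}.pkl','wb'))
    o=get_obs(); print("after",o["ee_pos"].round(1))
E
python3 wp.py w2
```

```text
t 10.15 q [-0.035 -0.174  2.07   0.19   0.569  2.332] w 87.7 F [ 0.2 -0.5 -0. ] tauz 0.057 j6 0.128
grip in tool (cm) [10.83  6.73 18.84] psi -149.5 z err up,lat deg [4.6  0.28] pos [556.   27.3 372.6]
after [556.1  27.3 372.7]
```

View pics/w2.png

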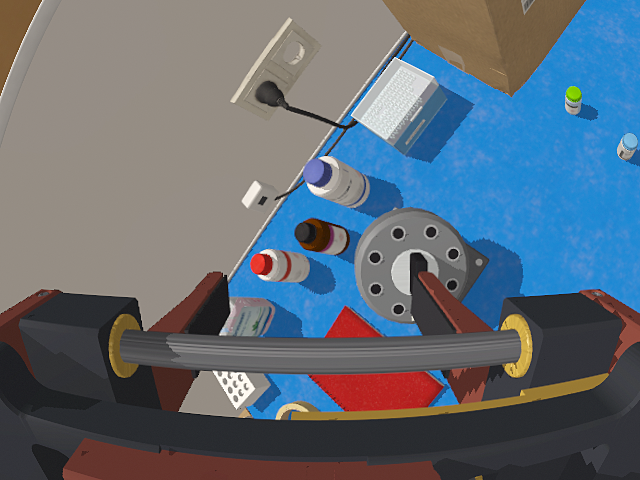

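Emit:
arm_command(increments=[[[0,0,0],0],[[0,0,0],0]])

```text
t: 10.4
ee_pos: [556.7, 27.4, 373.7]
orientation: [-0.788, 2.327, -0.178]
ft_force: [-0.7, -0.3, 0.7]
width: 87.9
```

```bash
python3 wp.py; python3 - <<'E'
from ik import *
o=get_obs(); p,A=fk(o["qpos"],P); M=R.from_rotvec(o["orientation"]).as_matrix()
print(p-o["ee_pos"],np.degrees(R.from_matrix(A.T@M).as_rotvec()),o["qvel"])
E
```

```text
t 10.4 q [-0.035 -0.174  2.068  0.19   0.569  2.33 ] w 87.9 F [-0.7 -0.3  0.7] tauz -0.023 j6 -0.032
grip in tool (cm) [10.93  6.84 18.85] psi -149.3 z err up,lat deg [4.69 0.28] pos [556.7  27.4 373.7]
[ 0.04780021 -0.08642845 -0.14205532] [-8.15130428e-15 -4.07806389e-15 -1.04832692e-14] [ 2.34886255e-04  1.55227277e-05 -2.22332447e-03  1.84196602e-04
  5.87456865e-04 -1.06544291e-02]
```

Emit:
arm_command(increments=[[[1.1,0.7,1.2],-1],[[2.2,1.4,2.4],-1],[[2.2,1.4,2.4],-1],[[2.2,1.4,2.4],0],[[1.1,0.7,1.2],0],[[0,0,0],0]])

```text
t: 11.0
ee_pos: [539.6, 24.4, 232.1]
orientation: [-0.855, 2.3, -0.209]
ft_force: [0.2, 0.6, 0.1]
width: 87.8
```

```bash
python3 wp.py; python3 -c "
from h import *; print(get_obs()['qvel'].round(4))"
```

```text
t 11.0 q [-0.044  0.012  2.282  0.597  0.187  1.835] w 87.8 F [0.2 0.6 0.1] tauz 0.035 j6 -1.349
grip in tool (cm) [1.84 1.84 9.05] psi -145.8 z err up,lat deg [5.03 0.09] pos [539.6  24.4 232.1]
[-0.0007 -0.0091 -0.015  -0.0719  0.0098  0.073 ]
```

```bash
cat > sim.py <<'E'
from ik import *
from ax import *
W=570.
lo[4]=.105;lo[2]=.0873;hi[2]=2.582
def step(q,sh,turn):
    p,A=fk(q,P); T=p+A@(np.array(sh)*10); M=A@Rz(np.radians(turn))
    def e(x):
        pp,B=fk(x,P); return np.r_[pp-T,R.from_matrix(B.T@M).as_rotvec()*W]
    r=least_squares(e,np.clip(q,lo+1e-6,hi-1e-6),bounds=(lo,hi),x_scale=.1); return r.x
def rel(q):
    p,A=fk(q,P); d=A.T@(g-(p-19*A[:,2]))/10
    return d,np.degrees([A[:,2]@up,A[:,2]@lat]),np.degrees(np.arctan2(A[:,0]@lat,A[:,0]@up))
if __name__=="__main__":
    q=get_obs()["qpos"]
    for i in range(25):
        d,z,psi=rel(q); n=np.linalg.norm(d)
        if n<.05:break
        q=step(q,d/n*min(n,1.),np.clip(psi+146,-4,4))
        d,z,psi=rel(q);print(d.round(2),z.round(2),round(psi,1),q.round(3))
E
python3 sim.py
```

```text
[1.63 1.64 8.09] [5.03 0.09] -146.0 [-0.04   0.038  2.284  0.683  0.163  1.752]
[1.44 1.44 7.13] [5.03 0.09] -146.0 [-0.037  0.065  2.285  0.798  0.14   1.639]
[1.25 1.25 6.17] [5.03 0.09] -146.0 [-0.033  0.092  2.286  0.951  0.12   1.487]
[1.05 1.06 5.21] [5.03 0.1 ] -146.0 [-0.03   0.119  2.286  1.153  0.105  1.286]
[0.79 0.99 4.3 ] [5.01 0.34] -146.0 [-0.035  0.146  2.285  1.392  0.105  1.042]
[0.57 0.81 3.34] [5.03 0.44] -146.0 [-0.034  0.173  2.285  1.651  0.105  0.783]
[0.4  0.58 2.38] [5.03 0.44] -146.0 [-0.029  0.2    2.283  1.898  0.107  0.538]
[0.24 0.35 1.42] [5.03 0.44] -146.0 [-0.025  0.228  2.281  2.118  0.115  0.32 ]
[0.08 0.11 0.46] [5.03 0.44] -146.0 [-0.02   0.255  2.279  2.298  0.128  0.143]
[-0.  0.  0.] [5.03 0.44] -146.0 [-0.018  0.268  2.277  2.37   0.135  0.072]
```

```bash
cat > s2.py <<'E'
from sim import *
q=get_obs()["qpos"]
p,A=fk(q,P)
def go(world,n,turn=0):
    global q
    A=fk(q,P)[1]; v=A.T@np.array(world)/10; v=v.round(2)
    for i in range(n):
        q=step(q,v,turn); p,_=fk(q,P); d,z,psi=rel(q); print(v,p.round(0),z.round(2),round(psi,1),q.round(3))
go((-42,0,2),4)
go((-30,0,-30),6)
E
python3 s2.py
```

```text
[ 2.26  2.13 -2.84] [497.  24. 234.] [5.03 0.09] -145.8 [-0.05  -0.07   2.354  0.583  0.199  1.845]
[ 2.26  2.13 -2.84] [455.  24. 236.] [5.03 0.09] -145.8 [-0.059 -0.162  2.421  0.542  0.224  1.881]
[ 2.26  2.13 -2.84] [413.  24. 238.] [5.03 0.09] -145.8 [-0.072 -0.268  2.482  0.482  0.267  1.934]
[ 2.26  2.13 -2.84] [371.  24. 240.] [5.03 0.09] -145.8 [-0.092 -0.392  2.536  0.42   0.337  1.987]
[3.29 2.65 0.38] [350.  24. 222.] [4.17 0.16] -145.9 [-0.104 -0.402  2.582  0.462  0.322  1.934]
[3.29 2.65 0.38] [338.  24. 218.] [2.36 0.31] -145.9 [-0.108 -0.421  2.582  0.401  0.369  1.991]
[3.29 2.65 0.38] [324.  24. 215.] [0.58 0.45] -145.9 [-0.115 -0.449  2.582  0.35   0.425  2.036]
[3.29 2.65 0.38] [309.  23. 214.] [-1.14  0.59] -145.9 [-0.125 -0.487  2.582  0.309  0.492  2.07 ]
[3.29 2.65 0.38] [291.  22. 214.] [-2.79  0.71] -145.9 [-0.142 -0.538  2.582  0.278  0.571  2.09 ]
[3.29 2.65 0.38] [270.  21. 216.] [-4.32  0.83] -145.8 [-0.169 -0.603  2.582  0.258  0.665  2.093]
```

Emit:
arm_command(increments=[[[1.2,1.1,-1.5],0],[[2.3,2.1,-2.8],0],[[2.3,2.1,-2.8],0],[[2.3,2.1,-2.8],0],[[1.5,1.5,-1.4],0],[[3.2,2.6,0.4],0],[[3.2,2.6,0.4],0],[[3.2,2.6,0.4],0]])

```text
t: 11.8
ee_pos: [325.4, 21.0, 225.4]
orientation: [-0.88, 2.348, -0.2]
ft_force: [-0.0, -0.9, -0.1]
width: 88.1
```

```bash
python3 wp.py
```

```text
t 11.8 q [-0.128 -0.486  2.579  0.35   0.441  2.026] w 88.1 F [-0.  -0.9 -0.1] tauz 0.054 j6 -0.445
grip in tool (cm) [-11.64  -9.98  21.46] psi -145.6 z err up,lat deg [1.98 0.03] pos [325.4  21.  225.4]
```

Emit:
arm_command(increments=[[[3.2,2.6,0.4],0],[[3.2,2.6,0.4],0],[[1.6,1.3,0.2],0],[[0,0,0],0]])

```text
t: 12.2
ee_pos: [281.8, 15.7, 231.2]
orientation: [-0.899, 2.397, -0.193]
ft_force: [0.7, -0.1, 0.4]
width: 87.5
```

```bash
python3 wp.py
```

```text
t 12.2 q [-0.193 -0.637  2.578  0.28   0.647  2.055] w 87.5 F [ 0.7 -0.1  0.4] tauz 0.092 j6 -0.14
grip in tool (cm) [-15.24 -12.36  23.59] psi -145.5 z err up,lat deg [-0.99 -0.24] pos [281.8  15.7 231.2]
```

Emit:
arm_command(increments=[[[-1.1,-0.9,1.2],0],[[-2.2,-1.8,2.4],0],[[-2.2,-1.8,2.4],0],[[-2.2,-1.8,2.4],0],[[-2.2,-1.8,2.4],0],[[-2.2,-1.8,2.4],0],[[-2,-1.6,2.2],0],[[-1,-0.8,1.1],0],[[0,0,0],0]])

```text
t: 13.1
ee_pos: [557.8, 28.3, 211.9]
orientation: [-0.892, 2.376, -0.213]
ft_force: [0.2, -0.4, 0.3]
width: 87.9
```

```bash
python3 wp.py w3
```

```text
t 13.1 q [-0.006  0.085  2.212  0.246  0.237  2.196] w 87.9 F [ 0.2 -0.4  0.3] tauz 0.036 j6 0.016
grip in tool (cm) [1.68 1.64 6.51] psi -145.3 z err up,lat deg [ 0.34 -0.79] pos [557.8  28.3 211.9]
after [556.5  28.3 211.7]
```

View pics/w3.png

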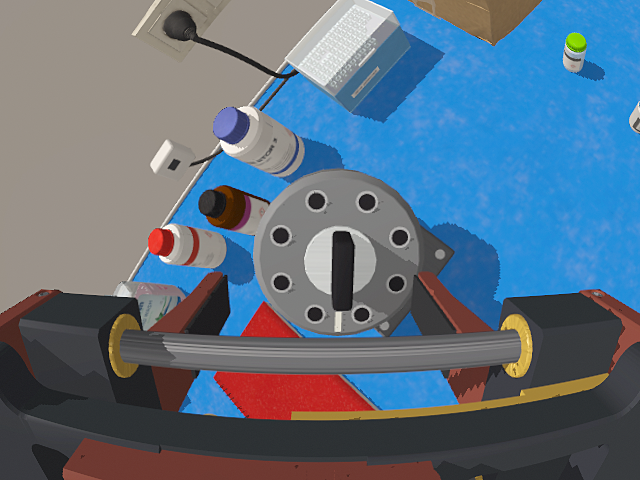

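```bash
python3 - <<'E'
from ax import *
import pickle
o=pickle.load(open("pics/w3.pkl","rb"))
H=[(316,201),(367,202),(399,237),(396,283),(362,314),(315,314),(282,283),(280,235)]
Q=np.array([onplane("wrist",h,F,ax,o) for h in H])-F
uv=np.c_[Q@up,Q@lat];print(uv.mean(0),np.hypot(*(uv-uv.mean(0)).T).round(1))
d=onplane("wrist",(338,321),F,ax,o)-F; m=uv.mean(0); print(np.degrees(np.arctan2(d@lat-m[1],d@up-m[0])),np.hypot(d@lat-m[1],d@up-m[0]))
Ft=F+44*ax
for p in((342,233),(342,311)):
    d=onplane("wrist",p,Ft,ax,o)-Ft; print(d@up,d@lat)
d1=onplane("wrist",(342,233),Ft,ax,o)-onplane("wrist",(342,311),Ft,ax,o);print(np.degrees(np.arctan2(-d1@lat,-d1@up)))
E
```

```text
[ 1.52286948 -0.19966882] [49.4 49.3 49.1 49.1 49.4 49.4 49.1 50. ]
123.88299763954825 51.823865707896644
20.2266232894288 -24.525448945541726
-11.268084539185176 19.341872288815075
125.67659851158722
```

Emit:
arm_command(increments=[[[0.8,0.8,0],0],[[0.7,0.7,0],0],[[0.1,0.1,1.2],0],[[0,0,1.2],0],[[0,0,0.8],0]])

```text
t: 13.65
ee_pos: [548.1, 31.9, 171.2]
orientation: [-0.892, 2.377, -0.213]
ft_force: [0.2, 0.1, 0.1]
width: 88.1
```

```bash
python3 wp.py w4
```

```text
t 13.65 q [0.005 0.157 2.264 0.442 0.117 2.005] w 88.1 F [0.2 0.1 0.1] tauz 0.081 j6 0.649
grip in tool (cm) [-0.59 -0.55  3.73] psi -145.3 z err up,lat deg [ 0.28 -0.83] pos [548.1  31.9 171.2]
after [547.9  31.9 170.3]
```

View pics/w4.png

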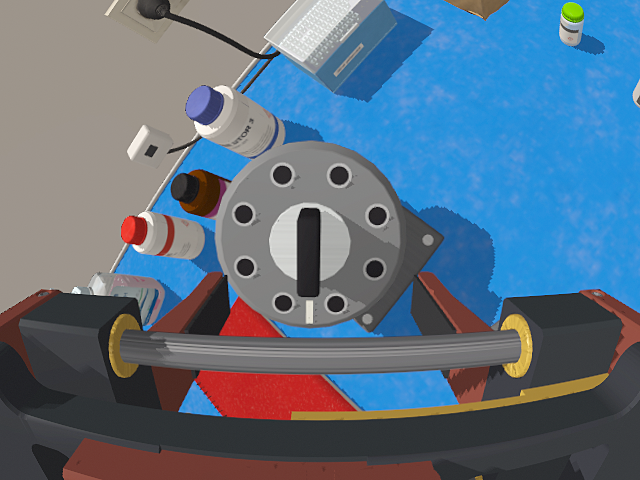

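Emit:
arm_command(increments=[[[-0.4,-0.4,0.3],0],[[-0.3,-0.2,0.8],0],[[0,0,0.8],0],[[0,0,0.6],0]])

```text
t: 14.1
ee_pos: [569.0, 32.0, 159.3]
orientation: [-0.895, 2.382, -0.208]
ft_force: [0.3, -0.2, 1.1]
width: 87.7
```

```bash
python3 wp.py
```

```text
t 14.1 q [2.000e-03 2.120e-01 2.228e+00 5.260e-01 1.080e-01 1.918e+00] w 87.7 F [ 0.3 -0.2  1.1] tauz 0.01 j6 0.267
grip in tool (cm) [0.12 0.2  1.56] psi -145.3 z err up,lat deg [-0.07 -0.65] pos [569.   32.  159.3]
```

Emit:
arm_command(increments=[[[0,0.1,0.7],0],[[0,0,0.5],0]])

```text
t: 14.3
ee_pos: [576.7, 32.1, 153.1]
orientation: [-0.899, 2.386, -0.201]
ft_force: [0.3, -0.1, -0.0]
width: 87.9
```

```bash
python3 wp.py w5
```

```text
t 14.3 q [-1.000e-03  2.360e-01  2.213e+00  5.820e-01  1.080e-01  1.860e+00] w 87.9 F [ 0.3 -0.1 -0. ] tauz 0.026 j6 0.333
grip in tool (cm) [0.32 0.42 0.61] psi -145.3 z err up,lat deg [-0.37 -0.41] pos [576.7  32.1 153.1]
after [577.1  32.  153. ]
```

View pics/w5.png

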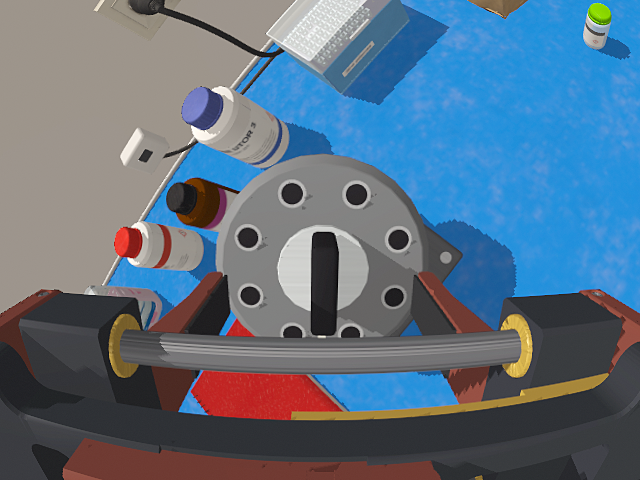

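```bash
cat > meas.py <<'E'
import sys,json
from ax import *
N=int(sys.argv[1]); tag=sys.argv[2]
rows=[]
for i in range(N):
    if i: get_image("wrist")
    o=get_obs(); M=R.from_rotvec(o["orientation"]).as_matrix()
    rows.append([*o["ft_force"],*o["moment"],o["joint_torque"][5],o["moment"]@M[:,2],o["moment"]@-ax,*(M[:,2]@up,M[:,2]@lat)])
a=np.array(rows); psi=np.degrees(np.arctan2(M[:,0]@lat,M[:,0]@up))
d=M.T@(g-(o["ee_pos"]-19*M[:,2]))/10
open("log.txt","a").write(json.dumps([tag,float(psi),a.mean(0).tolist(),a.std(0).tolist(),o["ee_pos"].tolist(),M.tolist(),o["qpos"].tolist(),N])+"\n")
print(tag,"t",round(o["t"],2),"psi",psi.round(2),"F",a[:,:3].mean(0).round(2),"M",a[:,3:6].mean(0).round(3),"j6",a[:,6].round(3),"tz",a[:,7].mean().round(4),"+-",(a[:,7].std()/N**.5).round(4),"tax",a[:,8].mean().round(4),"w",round(o["width"],1))
print("   grip in tool",d.round(2),"zerr",np.degrees([M[:,2]@up,M[:,2]@lat]).round(2),"q",o["qpos"].round(3))
E
python3 meas.py 5 free
```

```text
free t 14.55 psi -145.3 F [ 0.02 -0.21  0.17] M [0.066 0.247 0.02 ] j6 [ 0.097 -0.321 -0.154 -0.069 -0.038] tz 0.0355 +- 0.0134 tax 0.0378 w 88.1
   grip in tool [0.28 0.39 0.65] zerr [-0.39 -0.42] q [-1.000e-03  2.350e-01  2.214e+00  5.800e-01  1.090e-01  1.862e+00]
```

Emit:
arm_command(increments=[[[0.1,0.2,0],-5],[[0,0,0],-8.5],[[0,0,0],-8.5],[[0,0,0],-8.5],[[0,0,0],-8.5]])

```text
t: 15.05
ee_pos: [573.6, 32.8, 153.4]
orientation: [-1.693, 1.982, -0.459]
ft_force: [-0.4, 0.5, -0.4]
width: 87.9
```

```bash
python3 meas.py 1 x
```

```text
x t 15.05 psi -105.59 F [-0.4   0.47 -0.39] M [-0.009  0.258  0.035] j6 [1.981] tz -0.0188 +- 0.0 tax -0.0169 w 87.9
   grip in tool [0.02 0.28 0.81] zerr [-0.42 -0.37] q [1.000e-03 2.310e-01 2.218e+00 5.790e-01 1.090e-01 1.171e+00]
```

Emit:
arm_command(increments=[[[0,0,0.1],-8.5],[[0,0,0.1],-8.5],[[0,0,0],-8.5],[[0,0,0],-8.5],[[0,0,0],-8.5],[[0,0,0],-8],[[0,0,0],0]])

```text
t: 15.75
ee_pos: [573.7, 32.9, 153.5]
orientation: [-2.512, 1.107, -0.742]
ft_force: [0.1, 0.0, -0.4]
width: 87.8
```

```bash
python3 meas.py 6 free
```

```text
free t 16.0 psi -54.39 F [ 0.09 -0.13 -0.24] M [-0.057  0.248 -0.025] j6 [-1.379 -0.547 -0.201 -0.014  0.048  0.062] tz 0.0039 +- 0.0143 tax 0.0052 w 87.5
   grip in tool [-0.22  0.21  0.8 ] zerr [-0.39 -0.35] q [0.    0.232 2.218 0.588 0.109 0.269]
```

Emit:
arm_command(increments=[[[0,0,0],-8.5],[[0,0,0],-8.5],[[0,0,0],-8.5],[[0,0,0],-8.5],[[0,0,0],-8.5],[[0,0,0],-8.5],[[0,0,0],-8.5],[[0,0,0],-8.5],[[0,0,0],-8.5],[[0,0,0],-6],[[0,0,0],0]])

```text
t: 17.1
ee_pos: [573.9, 32.8, 153.4]
orientation: [2.748, 0.888, 0.881]
ft_force: [0.7, 0.2, 0.4]
width: 87.6
```

```bash
python3 meas.py 5 free
```

```text
free t 17.3 psi 29.09 F [-0.01 -0.23  0.48] M [-0.044  0.126 -0.006] j6 [-1.057 -0.401 -0.127  0.01   0.054] tz -0.0127 +- 0.0164 tax -0.0121 w 87.4
   grip in tool [-0.23 -0.19  0.8 ] zerr [-0.39 -0.35] q [ 0.     0.232  2.218  0.587  0.108 -1.188]
```

Emit:
arm_command(increments=[[[-0.1,-0.1,0.3],-4.5],[[0,0,0.2],0],[[0,0,0],0]], gripper=1)

```text
t: 17.6
ee_pos: [576.0, 32.7, 150.4]
orientation: [2.701, 0.981, 0.866]
ft_force: [-0.2, 1.0, -0.0]
width: 87.8
```

```bash
python3 meas.py 2 free; python3 wp.py w6
```

```text
free t 17.65 psi 33.33 F [-0.38  0.21  0.33] M [-0.029  0.119 -0.014] j6 [-0.172 -0.019] tz 0.0028 +- 0.0075 tax 0.0031 w 88.1
   grip in tool [-0.19 -0.24  0.43] zerr [-0.55 -0.23] q [-2.000e-03  2.410e-01  2.214e+00  6.210e-01  1.080e-01 -1.298e+00]
t 17.65 q [-2.000e-03  2.410e-01  2.214e+00  6.210e-01  1.080e-01 -1.298e+00] w 88.1 F [-0.5 -0.6  0.7] tauz -0.008 j6 -0.019
grip in tool (cm) [-0.19 -0.24  0.43] psi 33.3 z err up,lat deg [-0.55 -0.23] pos [575.9  32.7 150.4]
after [575.9  32.8 150.4]
```

View pics/w6.png

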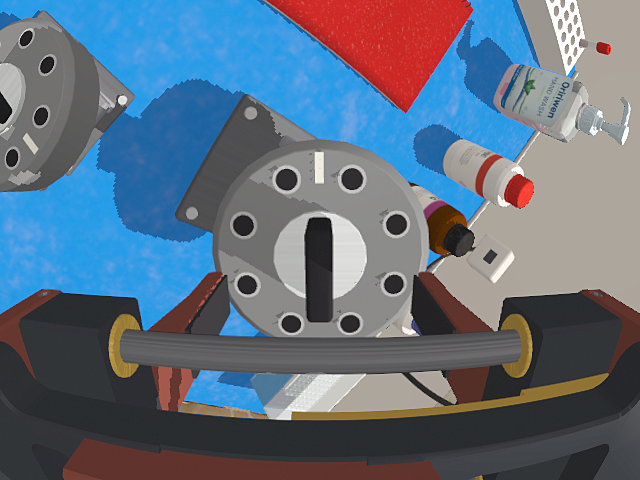

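Emit:
arm_command(increments=[[[0,0,0],0],[[0,0,0],0],[[0,0,0],0],[[0,0,0],0],[[0,0,0],0],[[0,0,0],0]], gripper=0)

```text
t: 18.3
ee_pos: [575.8, 32.8, 150.6]
orientation: [2.702, 0.979, 0.866]
ft_force: [0.5, 0.4, -0.1]
width: 43.5
```

```bash
python3 meas.py 3 grip
```

```text
grip t 18.4 psi 33.2 F [-0.46  0.41 -0.18] M [-0.042  0.154  0.005] j6 [0.031 0.031 0.033] tz -0.0181 +- 0.0044 tax -0.0176 w 35.0
   grip in tool [-0.2  -0.23  0.45] zerr [-0.54 -0.23] q [-1.000e-03  2.400e-01  2.214e+00  6.200e-01  1.080e-01 -1.295e+00]
```

Emit:
arm_command(increments=[[[0,0,0],0],[[0,0,0],0],[[0,0,0],0],[[0,0,0],0]])

```text
t: 18.8
ee_pos: [575.8, 32.8, 150.6]
orientation: [2.703, 0.979, 0.866]
ft_force: [1.1, -0.8, -0.3]
width: 3.5
```

```bash
python3 meas.py 4 grip
```

```text
grip t 18.95 psi 33.19 F [ 0.58  0.45 -0.11] M [-0.056  0.118  0.019] j6 [0.03 0.03 0.03 0.03] tz -0.0399 +- 0.0085 tax -0.0396 w 0.5
   grip in tool [-0.19 -0.23  0.45] zerr [-0.54 -0.23] q [-2.000e-03  2.400e-01  2.214e+00  6.200e-01  1.080e-01 -1.295e+00]
```

Emit:
arm_command(increments=[[[0,0,0],4],[[0,0,0],4],[[0,0,0],4]])

```text
t: 19.25
ee_pos: [575.8, 32.8, 150.5]
orientation: [2.846, 0.695, 0.901]
ft_force: [0.2, -0.4, 0.5]
width: 0.8
```

```bash
python3 meas.py 4 fwd; python3 wp.py w7
```

```text
fwd t 19.4 psi 21.07 F [ 0.26 -0.39  0.02] M [-0.03   0.129 -0.006] j6 [-0.948 -0.271  0.797  0.348] tz -0.004 +- 0.0138 tax -0.0036 w 0.3
   grip in tool [-0.23 -0.19  0.45] zerr [-0.55 -0.23] q [-1.000e-03  2.400e-01  2.214e+00  6.200e-01  1.080e-01 -1.083e+00]
t 19.4 q [-1.000e-03  2.400e-01  2.214e+00  6.200e-01  1.080e-01 -1.083e+00] w 0.3 F [ 0.8 -0.3  0.1] tauz -0.033 j6 0.348
grip in tool (cm) [-0.23 -0.19  0.45] psi 21.1 z err up,lat deg [-0.55 -0.23] pos [575.8  32.8 150.5]
after [575.8  32.8 150.5]
```

View pics/w7.png

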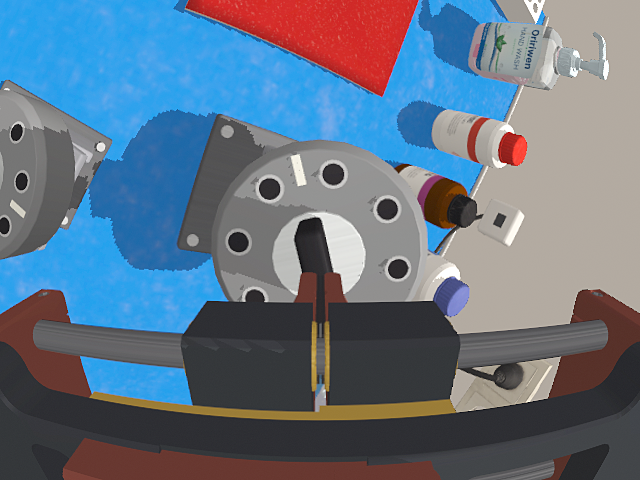

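```bash
python3 - <<'E'
import cv2
from h import *
for n in("scene","top"):
    cv2.imwrite(f"pics/{n}7.png",get_image(n)[:,:,::-1])
a=cv2.imread("pics/w7.png")[140:400,180:460]; b=cv2.imread("pics/scene7.png")[120:330,250:450]
cv2.imwrite("pics/c7.png",np.hstack([cv2.resize(a,(400,371)),cv2.resize(b,(390,371),interpolation=cv2.INTER_CUBIC)]))
E
```

```text
(no output)
```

View pics/c7.png

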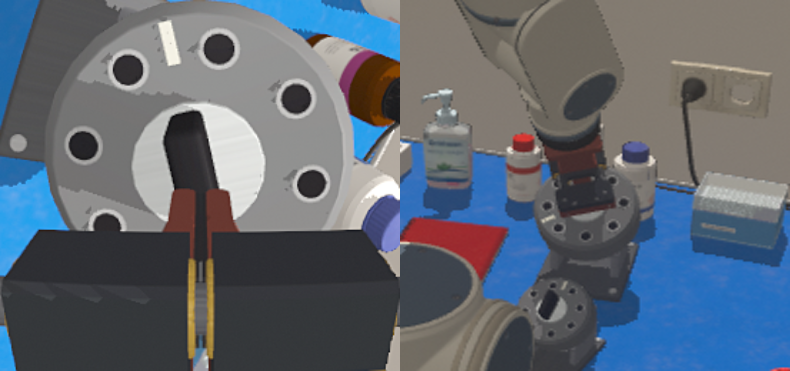

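View pics/top7.png

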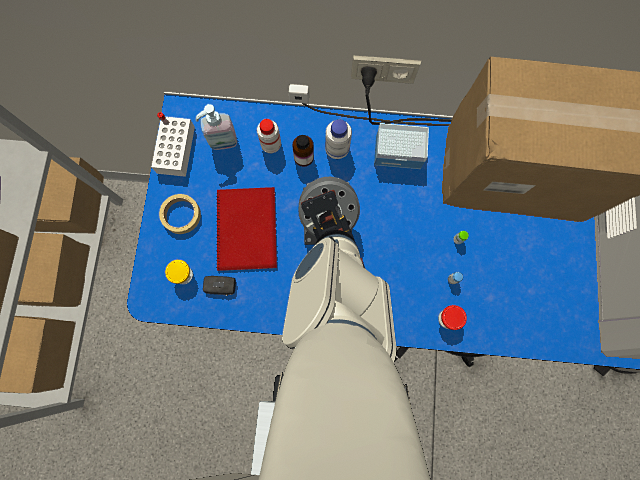

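```bash
cat > s3.py <<'E'
from sim import *
q=get_obs()["qpos"]
for i in range(16):
    d,z,psi=rel(q)
    q=step(q,[np.clip(d[0]+.1,-.1,.1),np.clip(d[1]+.1,-.1,.1),.3],np.clip(psi-34,-4,4))
    d,z,psi=rel(q);print(d.round(2),z.round(2),round(psi,1),q.round(3))
E
python3 s3.py
```

```text
[-0.13 -0.15  0.2 ] [-0.6  -0.18] 25.1 [-2.000e-03  2.470e-01  2.214e+00  6.540e-01  1.050e-01 -1.186e+00]
[-0.13 -0.18 -0.03] [-0.69 -0.1 ] 29.1 [-2.000e-03  2.530e-01  2.211e+00  6.730e-01  1.050e-01 -1.276e+00]
[-0.13 -0.19 -0.27] [-0.79 -0.02] 33.1 [-0.003  0.259  2.208  0.692  0.105 -1.365]
[-0.13 -0.19 -0.5 ] [-0.88  0.06] 34.0 [-0.003  0.265  2.205  0.711  0.105 -1.402]
[-0.13 -0.18 -0.73] [-0.98  0.15] 34.0 [-0.004  0.271  2.203  0.733  0.105 -1.424]
[-0.13 -0.18 -0.97] [-1.07  0.24] 34.0 [-0.005  0.277  2.2    0.756  0.105 -1.447]
[-0.13 -0.18 -1.21] [-1.15  0.33] 34.0 [-0.005  0.282  2.198  0.779  0.105 -1.471]
[-0.12 -0.18 -1.45] [-1.24  0.42] 34.0 [-0.006  0.289  2.195  0.803  0.105 -1.496]
[-0.12 -0.18 -1.7 ] [-1.32  0.51] 34.0 [-0.007  0.295  2.192  0.828  0.105 -1.522]
[-0.12 -0.18 -1.94] [-1.4  0.6] 34.0 [-0.007  0.301  2.19   0.854  0.105 -1.548]
[-0.12 -0.18 -2.19] [-1.47  0.69] 34.0 [-0.008  0.307  2.187  0.88   0.105 -1.575]
[-0.12 -0.18 -2.44] [-1.54  0.78] 34.0 [-0.009  0.313  2.185  0.908  0.105 -1.603]
[-0.11 -0.18 -2.69] [-1.61  0.87] 34.0 [-0.009  0.319  2.182  0.936  0.105 -1.632]
[-0.11 -0.18 -2.95] [-1.67  0.97] 34.0 [-0.01   0.325  2.18   0.965  0.105 -1.662]
[-0.11 -0.17 -3.21] [-1.73  1.06] 34.0 [-0.01   0.332  2.178  0.996  0.105 -1.693]
[-0.11 -0.17 -3.47] [-1.78  1.15] 34.0 [-0.011  0.338  2.175  1.027  0.105 -1.726]
```

```bash
python3 - <<'E'
from ax import *
o=get_obs();M=R.from_rotvec(o["orientation"]).as_matrix()
im=cv2.imread("pics/scene7.png")
p=camera_params("scene")
for off,c in((0,(0,0,255)),(-33,(0,255,0)),(-66,(255,0,0))):
    u=cv2.projectPoints((o["ee_pos"]+off*M[:,2])[None],p["rvec"],p["tvec"],p["K"],None)[0].ravel();print(off,u)
    cv2.circle(im,tuple(int(round(v*1)) for v in u),1,c,-1)
b=im[190:280,300:400]
cv2.imwrite("pics/c8.png",cv2.resize(b,None,fx=6,fy=6,interpolation=cv2.INTER_NEAREST))
E
```

```text
0 [344.95011409 231.93069984]
-33 [343.62505895 226.08351561]
-66 [342.24250264 219.98259104]
```

View pics/c8.png

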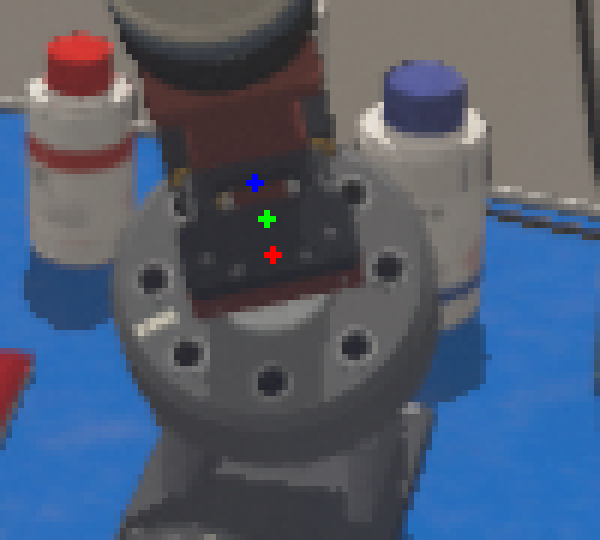

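Emit:
arm_command(increments=[[[0,0,-0.2],-4],[[0,0,0],-4],[[0,0,0],-4],[[-0.1,-0.1,0],-0.5],[[-0.1,0,0],0],[[0,0,0],0]], gripper=0.55)

```text
t: 20.15
ee_pos: [572.6, 32.1, 150.8]
orientation: [2.69, 1.0, 0.863]
ft_force: [0.4, 0.3, -1.1]
width: 45.1
```

Emit:
arm_command(increments=[[[0,0,0.4],0],[[0,0,0.4],0],[[0,0,0.4],0],[[0,0,0.3],0]])

```text
t: 20.55
ee_pos: [582.6, 31.4, 141.7]
orientation: [2.699, 1.003, 0.859]
ft_force: [0.2, 0.2, 0.9]
width: 48.5
```

```bash
python3 wp.py w9
```

```text
t 20.55 q [-0.009  0.268  2.202  0.734  0.108 -1.43 ] w 48.5 F [0.2 0.2 0.9] tauz 0.035 j6 0.273
grip in tool (cm) [-0.11 -0.45 -0.64] psi 34.1 z err up,lat deg [-0.9  0.1] pos [582.6  31.4 141.7]
after [582.8  31.4 141.6]
```

View pics/w9.png

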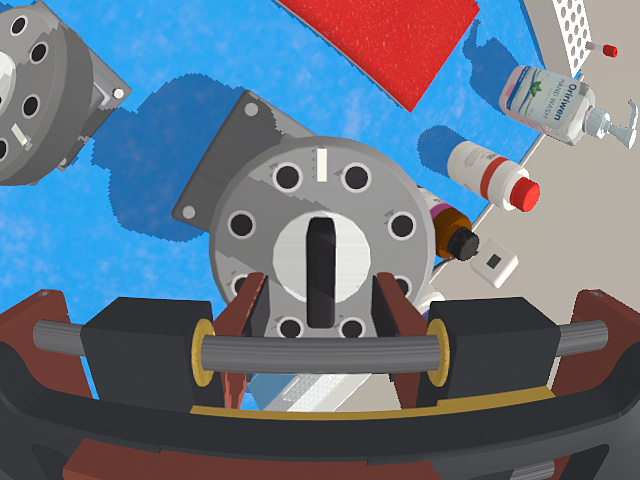

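Emit:
arm_command(increments=[[[0,-0.2,0.4],0],[[0,-0.2,0.4],0],[[0,0,0.4],0],[[0,0,0.4],0]])

```text
t: 21.0
ee_pos: [590.8, 33.5, 130.8]
orientation: [2.709, 1.011, 0.852]
ft_force: [-0.3, -0.2, 1.1]
width: 48.5
```

```bash
python3 wp.py w10
```

```text
t 21.0 q [-0.01   0.302  2.185  0.837  0.108 -1.535] w 48.5 F [-0.3 -0.2  1.1] tauz -0.061 j6 0.481
grip in tool (cm) [-0.25 -0.46 -2.02] psi 34.1 z err up,lat deg [-1.37  0.57] pos [590.8  33.5 130.8]
after [591.   33.4 130.5]
```

View pics/w10.png

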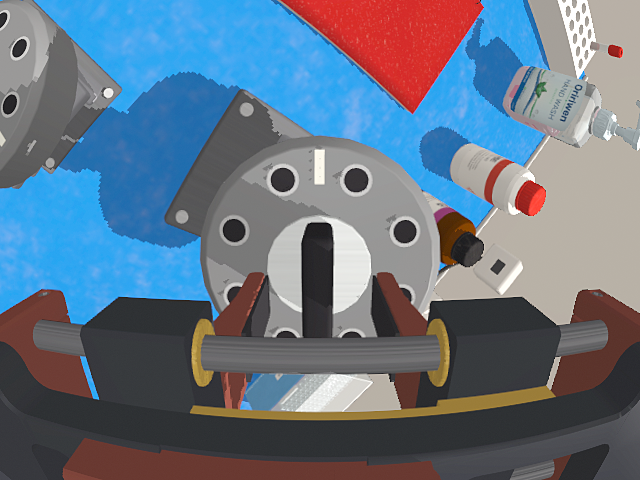

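Emit:
arm_command(increments=[[[-0.1,-0.1,0.4],0],[[0,0,0],0],[[0,0,0],0],[[0,0,0],0],[[0,0,0],0],[[0,0,0],0]], gripper=0)

```text
t: 21.65
ee_pos: [591.9, 33.2, 126.9]
orientation: [2.712, 1.012, 0.85]
ft_force: [3.4, 1.2, -3.9]
width: 13.6
```

```bash
python3 wp.py w11; python3 meas.py 3 grip
```

```text
t 21.65 q [-0.012  0.311  2.183  0.882  0.108 -1.581] w 13.6 F [ 3.4  1.2 -3.9] tauz -0.004 j6 -0.01
grip in tool (cm) [-0.13 -0.44 -2.4 ] psi 34.0 z err up,lat deg [-1.54  0.69] pos [591.9  33.2 126.9]
after [592.   33.2 127. ]
grip t 21.8 psi 34.04 F [ 1.21 -0.97 -2.68] M [ 0.051 -0.003 -0.009] j6 [-0.006  0.001 -0.005] tz 0.0352 +- 0.0059 tax 0.0363 w 13.9
   grip in tool [-0.13 -0.44 -2.4 ] zerr [-1.53  0.69] q [-0.012  0.311  2.183  0.882  0.108 -1.582]
```

View pics/w11.png

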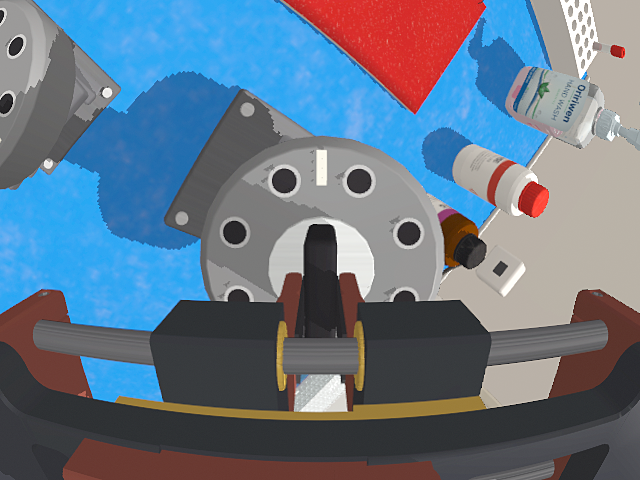

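Emit:
arm_command(increments=[[[0,0,0],4],[[0,0,0],4],[[0,0,0],4]])

```text
t: 22.1
ee_pos: [591.2, 32.6, 126.4]
orientation: [2.857, 0.73, 0.879]
ft_force: [-0.2, -3.4, -3.9]
width: 13.9
```

```bash
python3 meas.py 5 fwd
```

```text
fwd t 22.3 psi 21.98 F [-0.15 -3.93 -2.91] M [-0.357  0.11  -0.148] j6 [-0.689 -0.134  0.756  0.251  0.035] tz -0.0625 +- 0.0582 tax -0.0745 w 13.8
   grip in tool [-0.11 -0.41 -2.4 ] zerr [-1.61  0.65] q [-0.013  0.312  2.184  0.881  0.108 -1.371]
```

Emit:
arm_command(increments=[[[0,0,0],-3],[[0,0,0],-3]])

```text
t: 22.5
ee_pos: [591.6, 32.9, 126.7]
orientation: [2.783, 0.883, 0.864]
ft_force: [1.6, 0.4, -2.3]
width: 13.7
```

```bash
python3 meas.py 5 back
```

```text
back t 22.7 psi 28.1 F [ 1.26  0.19 -2.35] M [ 0.108 -0.098  0.162] j6 [ 0.7    0.287 -0.4   -0.018  0.152] tz -0.0841 +- 0.0495 tax -0.0782 w 13.9
   grip in tool [-0.12 -0.43 -2.4 ] zerr [-1.57  0.67] q [-0.013  0.312  2.183  0.881  0.108 -1.477]
```

```bash
cat > r.py <<'E'
import sys,json
from ax import *
o=get_obs(); M=R.from_rotvec(o["orientation"]).as_matrix()
psi=np.degrees(np.arctan2(M[:,0]@lat,M[:,0]@up))
d=M.T@(g-(o["ee_pos"]-19*M[:,2]))/10
open("rd.txt","a").write(json.dumps([sys.argv[1],o["t"],float(psi)]+[o[k].tolist() for k in("ft_force","moment","ee_pos","qpos","qvel","joint_torque")]+[M.tolist()])+"\n")
print(sys.argv[1],round(o["t"],2),"psi",psi.round(1),"F",o["ft_force"].round(1),"tax",(o["moment"]@-ax).round(3),"j6",o["joint_torque"][5].round(3),"w6",o["qvel"][5].round(3),"d",d.round(2),"ze",np.degrees([M[:,2]@up,M[:,2]@lat]).round(1),"w",o["width"].round(1))
E
python3 r.py s
```

```text
Traceback (most recent call last):
  File "r.py", line 7, in <module>
    print(sys.argv[1],round(o["t"],2),"psi",psi.round(1),"F",o["ft_force"].round(1),"tax",(o["moment"]@-ax).round(3),"j6",o["joint_torque"][5].round(3),"w6",o["qvel"][5].round(3),"d",d.round(2),"ze",np.degrees([M[:,2]@up,M[:,2]@lat]).round(1),"w",o["width"].round(1))
                                                                                                                                                                                                                                                       ^^^^^^^^^^^^^^^^
AttributeError: 'float' object has no attribute 'round'
```

Emit:
arm_command(increments=[[[0,0,0],2],[[0,0,0],2],[[0,0,0],2],[[0,0,0],2]])

```text
t: 23.1
ee_pos: [591.1, 32.5, 126.3]
orientation: [2.878, 0.683, 0.883]
ft_force: [-0.1, -3.0, -2.6]
width: 13.8
```

```bash
python3 r.py f
```

```text
Traceback (most recent call last):
  File "r.py", line 7, in <module>
    print(sys.argv[1],round(o["t"],2),"psi",psi.round(1),"F",o["ft_force"].round(1),"tax",(o["moment"]@-ax).round(3),"j6",o["joint_torque"][5].round(3),"w6",o["qvel"][5].round(3),"d",d.round(2),"ze",np.degrees([M[:,2]@up,M[:,2]@lat]).round(1),"w",o["width"].round(1))
                                                                                                                                                                                                                                                       ^^^^^^^^^^^^^^^^
AttributeError: 'float' object has no attribute 'round'
```

Emit:
arm_command(increments=[[[0,0,0],2]])

```text
t: 23.2
ee_pos: [590.9, 32.4, 126.1]
orientation: [2.899, 0.633, 0.886]
ft_force: [0.4, -1.5, -2.1]
width: 14.1
```

```bash
python3 r.py f
```

```text
Traceback (most recent call last):
  File "r.py", line 7, in <module>
    print(sys.argv[1],round(o["t"],2),"psi",psi.round(1),"F",o["ft_force"].round(1),"tax",(o["moment"]@-ax).round(3),"j6",o["joint_torque"][5].round(3),"w6",o["qvel"][5].round(3),"d",d.round(2),"ze",np.degrees([M[:,2]@up,M[:,2]@lat]).round(1),"w",o["width"].round(1))
                                                                                                                                                                                                                                                       ^^^^^^^^^^^^^^^^
AttributeError: 'float' object has no attribute 'round'
```

Emit:
arm_command(increments=[[[0,0,0],2]])

```text
t: 23.3
ee_pos: [590.7, 32.3, 126.0]
orientation: [2.92, 0.582, 0.89]
ft_force: [0.7, -2.1, -2.7]
width: 13.7
```

```bash
python3 r.py f
```

```text
Traceback (most recent call last):
  File "r.py", line 7, in <module>
    print(sys.argv[1],round(o["t"],2),"psi",psi.round(1),"F",o["ft_force"].round(1),"tax",(o["moment"]@-ax).round(3),"j6",o["joint_torque"][5].round(3),"w6",o["qvel"][5].round(3),"d",d.round(2),"ze",np.degrees([M[:,2]@up,M[:,2]@lat]).round(1),"w",o["width"].round(1))
                                                                                                                                                                                                                                                       ^^^^^^^^^^^^^^^^
AttributeError: 'float' object has no attribute 'round'
```

Emit:
arm_command(increments=[[[0,0,0],-2],[[0,0,0],-2],[[0,0,0],-2]])

```text
t: 23.6
ee_pos: [591.1, 32.5, 126.3]
orientation: [2.859, 0.725, 0.879]
ft_force: [1.2, -0.6, -1.8]
width: 14.1
```

```bash
python3 r.py b
```

```text
Traceback (most recent call last):
  File "r.py", line 7, in <module>
    print(sys.argv[1],round(o["t"],2),"psi",psi.round(1),"F",o["ft_force"].round(1),"tax",(o["moment"]@-ax).round(3),"j6",o["joint_torque"][5].round(3),"w6",o["qvel"][5].round(3),"d",d.round(2),"ze",np.degrees([M[:,2]@up,M[:,2]@lat]).round(1),"w",o["width"].round(1))
                                                                                                                                                                                                                                                       ^^^^^^^^^^^^^^^^
AttributeError: 'float' object has no attribute 'round'
```

Emit:
arm_command(increments=[[[0,0,0],-2]])

```text
t: 23.7
ee_pos: [591.3, 32.6, 126.4]
orientation: [2.837, 0.773, 0.875]
ft_force: [1.6, -0.1, -2.2]
width: 13.7
```

```bash
python3 r.py b
```

```text
Traceback (most recent call last):
  File "r.py", line 7, in <module>
    print(sys.argv[1],round(o["t"],2),"psi",psi.round(1),"F",o["ft_force"].round(1),"tax",(o["moment"]@-ax).round(3),"j6",o["joint_torque"][5].round(3),"w6",o["qvel"][5].round(3),"d",d.round(2),"ze",np.degrees([M[:,2]@up,M[:,2]@lat]).round(1),"w",o["width"].round(1))
                                                                                                                                                                                                                                                       ^^^^^^^^^^^^^^^^
AttributeError: 'float' object has no attribute 'round'
```

Emit:
arm_command(increments=[[[0,0,0],-2]])

```text
t: 23.8
ee_pos: [591.4, 32.7, 126.5]
orientation: [2.814, 0.821, 0.87]
ft_force: [0.9, 0.2, -2.0]
width: 14.1
```

```bash
python3 r.py b
```

```text
Traceback (most recent call last):
  File "r.py", line 7, in <module>
    print(sys.argv[1],round(o["t"],2),"psi",psi.round(1),"F",o["ft_force"].round(1),"tax",(o["moment"]@-ax).round(3),"j6",o["joint_torque"][5].round(3),"w6",o["qvel"][5].round(3),"d",d.round(2),"ze",np.degrees([M[:,2]@up,M[:,2]@lat]).round(1),"w",o["width"].round(1))
                                                                                                                                                                                                                                                       ^^^^^^^^^^^^^^^^
AttributeError: 'float' object has no attribute 'round'
```

Only the printing failed; the readings were written to the file before that line ran. I'll fix it and look at the data.

```bash
sed -i 's/o\["width"\].round(1)/round(o["width"],1)/' r.py; cat > an.py <<'E'
import json
from ax import *
for l in open("rd.txt"):
    k,t,psi,F,Mo,p,q,qv,jt,M=json.loads(l); M=np.array(M);F=np.array(F);Mo=np.array(Mo);p=np.array(p)
    r=p-g; r-=(r@ax)*ax
    print(k,round(t,2),round(psi,1),"w6",round(qv[5],3),"j6",round(jt[5],3),"tax",(Mo@-ax).round(3),"tz",(Mo@M[:,2]).round(3),"rxF",(np.cross(r,F)@-ax).round(3))
E
python3 an.py
```

```text
s 22.7 28.1 w6 0.002 j6 0.152 tax -0.181 tz -0.188 rxF -0.24
f 23.1 19.8 w6 0.363 j6 -0.198 tax -0.252 tz -0.245 rxF 9.179
f 23.2 17.7 w6 0.368 j6 -0.209 tax -0.247 tz -0.242 rxF 4.66
f 23.3 15.6 w6 0.366 j6 -0.211 tax -0.297 tz -0.295 rxF 5.211
b 23.6 21.6 w6 -0.35 j6 0.416 tax 0.113 tz 0.105 rxF 1.176
b 23.7 23.6 w6 -0.351 j6 0.404 tax 0.074 tz 0.067 rxF 0.243
b 23.8 25.6 w6 -0.352 j6 0.404 tax 0.077 tz 0.068 rxF 1.023
```

Emit:
arm_command(increments=[[[0,0,0],3],[[0,0,0],5],[[0,0,0],5],[[0,0,0],5]])

```text
t: 24.2
ee_pos: [590.0, 32.0, 125.5]
orientation: [-2.98, -0.364, -0.897]
ft_force: [-0.3, -0.7, -4.1]
width: 13.8
```

```bash
python3 r.py f
```

```text
f 24.2 psi 7.0 F [-0.3 -0.7 -4.1] tax -0.233 j6 -0.958 w6 0.911 d [-0.07 -0.39 -2.4 ] ze [-1.7  0.6] w 13.8
```

Emit:
arm_command(increments=[[[0,0,0],5],[[0,0,0],5],[[0,0,0],5]])

```text
t: 24.5
ee_pos: [588.7, 32.0, 124.6]
orientation: [-2.931, 0.045, -0.862]
ft_force: [0.4, -1.6, -3.1]
width: 14.0
```

```bash
python3 r.py f
```

```text
f 24.5 psi -8.6 F [ 0.4 -1.6 -3.1] tax -0.264 j6 -0.97 w6 0.907 d [-0.02 -0.37 -2.4 ] ze [-1.9  0.6] w 14.0
```

Emit:
arm_command(increments=[[[0,0,0],5],[[0,0,0],5],[[0,0,0],5]])

```text
t: 24.8
ee_pos: [587.4, 32.2, 123.8]
orientation: [-2.833, 0.434, -0.814]
ft_force: [-0.5, -0.3, -3.0]
width: 14.2
```

```bash
python3 r.py f
```

```text
f 24.8 psi -24.3 F [-0.5 -0.3 -3. ] tax -0.211 j6 -1.006 w6 0.909 d [ 0.03 -0.38 -2.41] ze [-2.   0.7] w 14.2
```

Emit:
arm_command(increments=[[[0,0,0],5],[[0,0,0],5],[[0,0,0],5]])

```text
t: 25.1
ee_pos: [586.1, 32.9, 123.0]
orientation: [-2.69, 0.798, -0.754]
ft_force: [-0.8, 0.1, -3.5]
width: 13.6
```

```bash
python3 r.py f
```

```text
f 25.1 psi -40.0 F [-0.8  0.1 -3.5] tax -0.17 j6 -1.038 w6 0.909 d [ 0.07 -0.4  -2.41] ze [-2.1  0.7] w 13.6
```

Emit:
arm_command(increments=[[[0,0,0],5],[[0,0,0],5],[[0,0,0],5]])

```text
t: 25.4
ee_pos: [585.0, 33.9, 122.3]
orientation: [-2.508, 1.135, -0.683]
ft_force: [0.7, 1.8, -2.6]
width: 14.4
```

```bash
python3 r.py f
```

```text
f 25.4 psi -55.7 F [ 0.7  1.8 -2.6] tax -0.15 j6 -1.07 w6 0.91 d [ 0.11 -0.44 -2.41] ze [-2.2  0.8] w 14.4
```

Emit:
arm_command(increments=[[[0,0,0],5],[[0,0,0],5],[[0,0,0],5]])

```text
t: 25.7
ee_pos: [584.1, 35.2, 121.8]
orientation: [-2.291, 1.441, -0.603]
ft_force: [0.7, 2.2, -2.4]
width: 13.9
```

```bash
python3 r.py f
```

```text
f 25.7 psi -71.4 F [ 0.7  2.2 -2.4] tax -0.059 j6 -1.096 w6 0.911 d [ 0.14 -0.48 -2.42] ze [-2.3  1. ] w 13.9
```

Emit:
arm_command(increments=[[[0,0,0],5],[[0,0,0],5],[[0,0,0],5]])

```text
t: 26.0
ee_pos: [583.6, 36.8, 121.6]
orientation: [-2.044, 1.713, -0.515]
ft_force: [0.1, 3.3, -3.0]
width: 14.0
```

```bash
python3 r.py f
```

```text
f 26.0 psi -87.0 F [ 0.1  3.3 -3. ] tax -0.082 j6 -1.117 w6 0.908 d [ 0.16 -0.53 -2.42] ze [-2.4  1.1] w 14.0
```

Emit:
arm_command(increments=[[[0,0,0],5],[[0,0,0],5],[[0,0,0],5]])

```text
t: 26.3
ee_pos: [583.4, 38.6, 121.7]
orientation: [-1.77, 1.95, -0.422]
ft_force: [1.4, 2.3, -2.0]
width: 13.6
```

```bash
python3 r.py f
```

```text
f 26.3 psi -102.7 F [ 1.4  2.3 -2. ] tax -0.05 j6 -1.131 w6 0.909 d [ 0.17 -0.58 -2.42] ze [-2.4  1.2] w 13.6
```

Emit:
arm_command(increments=[[[0,0,0],5],[[0,0,0],5],[[0,0,0],5]])

```text
t: 26.6
ee_pos: [583.6, 40.2, 122.0]
orientation: [-1.473, 2.151, -0.324]
ft_force: [1.5, 2.2, -3.6]
width: 13.7
```

```bash
python3 r.py f
```

```text
f 26.6 psi -118.3 F [ 1.5  2.2 -3.6] tax -0.073 j6 -1.128 w6 0.908 d [ 0.16 -0.63 -2.42] ze [-2.4  1.4] w 13.7
```

Emit:
arm_command(increments=[[[0,0,0],5],[[0,0,0],5],[[0,0,0],5]])

```text
t: 26.9
ee_pos: [584.2, 41.7, 122.5]
orientation: [-1.159, 2.314, -0.223]
ft_force: [0.6, 1.3, -2.8]
width: 13.6
```

```bash
python3 r.py f
```

```text
f 26.9 psi -134.0 F [ 0.6  1.3 -2.8] tax -0.023 j6 -1.12 w6 0.911 d [ 0.14 -0.68 -2.42] ze [-2.4  1.5] w 13.6
```

Emit:
arm_command(increments=[[[0,0,0],5],[[0,0,0],5],[[0,0,0],5]])

```text
t: 27.2
ee_pos: [585.1, 42.8, 123.3]
orientation: [-0.829, 2.438, -0.12]
ft_force: [1.5, 0.3, -1.6]
width: 13.8
```

```bash
python3 r.py f
```

```text
f 27.2 psi -149.6 F [ 1.5  0.3 -1.6] tax -0.096 j6 -1.109 w6 0.91 d [ 0.11 -0.72 -2.42] ze [-2.3  1.6] w 13.8
```

Emit:
arm_command(increments=[[[0,0,0],-3],[[0,0,0],-5],[[0,0,0],-5],[[0,0,0],-5]])

```text
t: 27.6
ee_pos: [584.1, 41.6, 122.5]
orientation: [-1.206, 2.292, -0.24]
ft_force: [-0.7, -3.4, -2.5]
width: 14.0
```

```bash
python3 r.py b
```

```text
b 27.6 psi -131.6 F [-0.7 -3.4 -2.5] tax 0.263 j6 0.91 w6 -0.89 d [ 0.16 -0.68 -2.42] ze [-2.3  1.5] w 14.0
```

Emit:
arm_command(increments=[[[0,0,0],-5],[[0,0,0],-5],[[0,0,0],-5]])

```text
t: 27.9
ee_pos: [583.6, 40.1, 122.0]
orientation: [-1.511, 2.128, -0.339]
ft_force: [-0.0, -3.0, -1.8]
width: 13.9
```

```bash
python3 r.py b
```

```text
b 27.9 psi -116.3 F [-0.  -3.  -1.8] tax 0.266 j6 0.877 w6 -0.891 d [ 0.18 -0.63 -2.41] ze [-2.3  1.3] w 13.9
```

Emit:
arm_command(increments=[[[0,0,0],-5],[[0,0,0],-5],[[0,0,0],-5]])

```text
t: 28.2
ee_pos: [583.3, 38.4, 121.7]
orientation: [-1.798, 1.928, -0.436]
ft_force: [-0.4, -2.3, -0.8]
width: 13.9
```

```bash
python3 r.py b
```

```text
b 28.2 psi -101.1 F [-0.4 -2.3 -0.8] tax 0.3 j6 0.887 w6 -0.888 d [ 0.18 -0.59 -2.41] ze [-2.3  1.1] w 13.9
```

Emit:
arm_command(increments=[[[0,0,0],-5],[[0,0,0],-5],[[0,0,0],-5]])

```text
t: 28.5
ee_pos: [583.4, 36.8, 121.7]
orientation: [-2.063, 1.694, -0.527]
ft_force: [1.3, -5.6, -2.5]
width: 14.0
```

```bash
python3 r.py b
```

```text
b 28.5 psi -85.8 F [ 1.3 -5.6 -2.5] tax 0.237 j6 0.871 w6 -0.889 d [ 0.18 -0.54 -2.4 ] ze [-2.2  0.9] w 14.0
```

Emit:
arm_command(increments=[[[0,0,0],-5],[[0,0,0],-5],[[0,0,0],-5]])

```text
t: 28.8
ee_pos: [583.8, 35.1, 121.9]
orientation: [-2.303, 1.427, -0.61]
ft_force: [0.3, -3.5, -2.5]
width: 13.8
```

```bash
python3 r.py b
```

```text
b 28.8 psi -70.6 F [ 0.3 -3.5 -2.5] tax 0.25 j6 0.897 w6 -0.877 d [ 0.16 -0.51 -2.39] ze [-2.2  0.8] w 13.8
```

Emit:
arm_command(increments=[[[0,0,0],-5],[[0,0,0],-5],[[0,0,0],-5]])

```text
t: 29.1
ee_pos: [584.6, 33.7, 122.4]
orientation: [-2.513, 1.128, -0.687]
ft_force: [1.0, -2.2, -3.3]
width: 13.8
```

```bash
python3 r.py b
```

```text
b 29.1 psi -55.3 F [ 1.  -2.2 -3.3] tax 0.239 j6 0.928 w6 -0.877 d [ 0.13 -0.46 -2.39] ze [-2.2  0.7] w 13.8
```

Emit:
arm_command(increments=[[[0,0,0],-5],[[0,0,0],-5],[[0,0,0],-5]])

```text
t: 29.4
ee_pos: [585.7, 32.6, 123.0]
orientation: [-2.691, 0.798, -0.755]
ft_force: [1.7, -0.2, -2.7]
width: 13.8
```

```bash
python3 r.py b
```

```text
b 29.4 psi -40.0 F [ 1.7 -0.2 -2.7] tax 0.142 j6 0.965 w6 -0.878 d [ 0.09 -0.43 -2.38] ze [-2.1  0.7] w 13.8
```

Emit:
arm_command(increments=[[[0,0,0],-5],[[0,0,0],-5],[[0,0,0],-5]])

```text
t: 29.7
ee_pos: [586.9, 31.9, 123.9]
orientation: [-2.831, 0.441, -0.813]
ft_force: [2.5, -0.1, -2.4]
width: 14.2
```

```bash
python3 r.py b
```

```text
b 29.7 psi -24.6 F [ 2.5 -0.1 -2.4] tax 0.131 j6 1.002 w6 -0.878 d [ 0.05 -0.41 -2.37] ze [-2.   0.6] w 14.2
```

Emit:
arm_command(increments=[[[0,0,0],-5],[[0,0,0],-5],[[0,0,0],-5]])

```text
t: 30.0
ee_pos: [588.3, 31.6, 124.8]
orientation: [-2.929, 0.059, -0.861]
ft_force: [2.0, 1.1, -3.4]
width: 14.3
```

```bash
python3 r.py b
```

```text
b 30.0 psi -9.2 F [ 2.   1.1 -3.4] tax 0.17 j6 1.034 w6 -0.879 d [-0.   -0.4  -2.36] ze [-1.9  0.6] w 14.3
```

Emit:
arm_command(increments=[[[0,0,0],-5],[[0,0,0],-5],[[0,0,0],-5]])

```text
t: 30.3
ee_pos: [589.7, 31.7, 125.8]
orientation: [-2.98, -0.342, -0.895]
ft_force: [1.0, 1.5, -2.5]
width: 14.0
```

```bash
python3 r.py b
cat > fit.py <<'E'
import json
from ax import *
X=[];Y=[];S=[]
for l in open("rd.txt"):
    k,t,psi,F,Mo,p,q,qv,jt,M=json.loads(l)
    if k=="s":continue
    X.append(np.radians(psi+90));Y.append(-(np.array(Mo)@-ax));S.append(1 if k=="f" else -1)
X=np.array(X);Y=np.array(Y);S=np.array(S)
for name,A in(("no bias",np.c_[np.sin(X),np.cos(X),S]),("bias",np.c_[np.sin(X),np.cos(X),S,np.ones_like(X)])):
    c,_,_,_=np.linalg.lstsq(A,Y,rcond=None); r=Y-A@c; s=r.std(ddof=A.shape[1]); C=np.linalg.inv(A.T@A)*s*s
    beta=np.arctan2(c[1],c[0]); T=np.hypot(c[0],c[1])
    print(name,"T",T.round(4),"fric",c[2].round(4),c[3:].round(4),"beta",np.degrees(beta).round(1),"+-",np.degrees(np.sqrt(C[1,1])/T).round(1),"theta target",(180-np.degrees(beta))%360,"psi target",(90-np.degrees(beta)+180)%360-180,"resid",s.round(4))
E
python3 fit.py
```

```text
b 30.3 psi 6.2 F [ 1.   1.5 -2.5] tax 0.107 j6 1.077 w6 -0.892 d [-0.06 -0.41 -2.36] ze [-1.8  0.6] w 14.0
no bias T 0.112 fric 0.1742 [] beta -55.5 +- 4.0 theta target 235.45229574286543 psi target 145.45229574286543 resid 0.0269
bias T 0.1115 fric 0.1742 [-0.0015] beta -54.5 +- 7.2 theta target 234.50678726943994 psi target 144.50678726943994 resid 0.0275
```

```bash
cat > tare.py <<'E'
import json
from ax import *
R0=R.from_rotvec([-2.60906635,1.74879159,.0015]).as_matrix()
L=[json.loads(l) for l in open("log.txt")][:8]
S=lambda M:np.array([[0,1.,0],[-1,0,0],[0,0,0]])@M   # (Rc x z)= (cy,-cx,0)
A=[];b=[];
for tag,psi,m,sd,p,M,q,N in L:
    print(tag,round(psi,1),np.round(m[3:6],3),N)
    A.append(-(S(np.array(M))-S(R0))*N**.5); b.append(np.array(m[3:6])*N**.5)
A=np.vstack(A);b=np.hstack(b)
c,res,_,_=np.linalg.lstsq(A,b,rcond=None); s=np.sqrt(((b-A@c)**2).sum()/(len(b)-3))
print("Wc (Nm)",c.round(4),"+-",np.sqrt(np.diag(np.linalg.inv(A.T@A)))*s,"res",s)
def tarev(M): return -(S(M)-S(R0))@c
X=[];Y=[];Z=[];Sg=[];J=[];V=[];TT=[]
for l in open("rd.txt"):
    k,t,psi,F,Mo,p,q,qv,jt,M=json.loads(l)
    if k=="s":continue
    M=np.array(M); X.append(np.radians(psi+90));Y.append((np.array(Mo)-tarev(M))@ax);Sg.append(1 if k=="f" else -1);J.append(jt[5]);V.append(qv[5]);TT.append(tarev(M)@ax)
X,Y,Sg,J,V=map(np.array,(X,Y,Sg,J,V)); print("tare along ax",np.round(TT,3))
def rep(n,A,y):
    c=np.linalg.lstsq(A,y,rcond=None)[0]; r=y-A@c; s=r.std(ddof=A.shape[1]);C=np.linalg.inv(A.T@A)*s*s
    beta=np.degrees(np.arctan2(c[1],c[0]));T=np.hypot(*c[:2]);print(n,"T",T.round(4),c[2:].round(3),"theta target",(180-beta)%360,"+-",np.degrees(np.sqrt(C[1,1])/T).round(1),"res",s.round(4))
o=np.ones_like(X)
rep("ft tared",np.c_[np.sin(X),np.cos(X),Sg],Y)
rep("ft tared+bias",np.c_[np.sin(X),np.cos(X),Sg,o],Y)
rep("j6",np.c_[np.sin(X),np.cos(X),Sg,V],J)
rep("j6+bias",np.c_[np.sin(X),np.cos(X),Sg,V,o],J)
E
python3 tare.py
```

```text
free -145.3 [0.066 0.247 0.02 ] 5
x -105.6 [-0.009  0.258  0.035] 1
free -54.4 [-0.057  0.248 -0.025] 6
free 29.1 [-0.044  0.126 -0.006] 5
free 33.3 [-0.029  0.119 -0.014] 2
grip 33.2 [-0.042  0.154  0.005] 3
grip 33.2 [-0.056  0.118  0.019] 4
fwd 21.1 [-0.03   0.129 -0.006] 4
Wc (Nm) [-0.016  -0.0884  0.4687] +- [0.00459322 0.00693845 0.0155682 ] res 0.030335988260395467
tare along ax [ 0.025  0.026  0.027  0.024  0.023  0.022  0.029  0.032  0.03   0.025
  0.017  0.007 -0.006 -0.019 -0.032 -0.044 -0.054 -0.043 -0.031 -0.018
 -0.006  0.007  0.017  0.025  0.03   0.031  0.029]
ft tared T 0.0885 [0.175] theta target 250.28508032107786 +- 5.2 res 0.0278
ft tared+bias T 0.101 [0.174 0.016] theta target 260.5485440525565 +- 7.9 res 0.0275
j6 T 0.1204 [ 0.162 -1.299] theta target 237.15501997639015 +- 1.8 res 0.0128
j6+bias T 0.1311 [ 0.165 -1.305  0.02 ] theta target 248.33744015171158 +- 2.0 res 0.0092
```

Emit:
arm_command(increments=[[[0,0,0],-5],[[0,0,0],-5],[[0,0,0],-5]])

```text
t: 30.6
ee_pos: [590.9, 32.3, 126.7]
orientation: [2.858, 0.727, 0.878]
ft_force: [2.0, 1.7, -2.4]
width: 13.8
```

```bash
python3 r.py b
```

```text
b 30.6 psi 21.7 F [ 2.   1.7 -2.4] tax 0.126 j6 1.099 w6 -0.892 d [-0.09 -0.43 -2.35] ze [-1.6  0.6] w 13.8
```

Emit:
arm_command(increments=[[[0,0,0],-5],[[0,0,0],-5],[[0,0,0],-5]])

```text
t: 30.9
ee_pos: [591.9, 33.2, 127.5]
orientation: [2.671, 1.08, 0.839]
ft_force: [0.6, 2.6, -2.2]
width: 13.5
```

```bash
python3 r.py b
```

```text
b 30.9 psi 37.2 F [ 0.6  2.6 -2.2] tax 0.099 j6 1.111 w6 -0.895 d [-0.13 -0.46 -2.35] ze [-1.6  0.6] w 13.5
```

Emit:
arm_command(increments=[[[0,0,0],-5],[[0,0,0],-5],[[0,0,0],-5]])

```text
t: 31.2
ee_pos: [592.7, 34.5, 128.2]
orientation: [2.447, 1.401, 0.789]
ft_force: [2.3, 3.7, -2.8]
width: 13.8
```

```bash
python3 r.py b
```

```text
b 31.2 psi 52.7 F [ 2.3  3.7 -2.8] tax 0.111 j6 1.113 w6 -0.894 d [-0.16 -0.5  -2.35] ze [-1.5  0.7] w 13.8
```

Emit:
arm_command(increments=[[[0,0,0],-5],[[0,0,0],-5],[[0,0,0],-5]])

```text
t: 31.5
ee_pos: [593.2, 36.0, 128.6]
orientation: [2.191, 1.685, 0.727]
ft_force: [1.0, 3.0, -2.5]
width: 13.7
```

```bash
python3 r.py b; python3 -c "
import json;print(json.loads(open('rd.txt').readlines()[-1])[6])"
```

```text
b 31.5 psi 68.2 F [ 1.   3.  -2.5] tax 0.12 j6 1.099 w6 -0.894 d [-0.17 -0.55 -2.35] ze [-1.4  0.9] w 13.7
[-0.008176995316910636, 0.30956203375022173, 2.1798003937625743, 0.864016720104078, 0.11035722510397324, -2.1553854900208997]
```

Now the forward sweep, reading from here down to ψ≈-195.

Emit:
arm_command(increments=[[[0,0,0],4],[[0,0,0],5],[[0,0,0],5],[[0,0,0],5]])

```text
t: 31.9
ee_pos: [592.7, 34.3, 128.1]
orientation: [2.506, 1.322, 0.803]
ft_force: [0.8, -4.0, -4.6]
width: 13.9
```

```bash
python3 r.py f
```

```text
f 31.9 psi 48.7 F [ 0.8 -4.  -4.6] tax -0.281 j6 -0.939 w6 0.922 d [-0.17 -0.49 -2.34] ze [-1.5  0.7] w 13.9
```

Emit:
arm_command(increments=[[[0,0,0],5],[[0,0,0],5],[[0,0,0],5]])

```text
t: 32.2
ee_pos: [591.7, 33.0, 127.4]
orientation: [2.724, 0.989, 0.851]
ft_force: [-0.3, -2.7, -4.3]
width: 14.0
```

```bash
python3 r.py f
```

```text
f 32.2 psi 33.0 F [-0.3 -2.7 -4.3] tax -0.252 j6 -0.924 w6 0.922 d [-0.14 -0.45 -2.34] ze [-1.6  0.6] w 14.0
```

Emit:
arm_command(increments=[[[0,0,0],5],[[0,0,0],5],[[0,0,0],5]])

```text
t: 32.5
ee_pos: [590.6, 32.3, 126.6]
orientation: [2.902, 0.623, 0.885]
ft_force: [-1.5, -3.9, -3.7]
width: 14.2
```

```bash
python3 r.py f
```

```text
f 32.5 psi 17.4 F [-1.5 -3.9 -3.7] tax -0.203 j6 -0.934 w6 0.91 d [-0.1  -0.41 -2.34] ze [-1.7  0.6] w 14.2
```

Emit:
arm_command(increments=[[[0,0,0],5],[[0,0,0],5],[[0,0,0],5],[[0,0,0],5]])

```text
t: 32.9
ee_pos: [588.8, 31.8, 125.4]
orientation: [-2.954, -0.086, -0.875]
ft_force: [0.4, -0.6, -3.6]
width: 13.9
```

```bash
python3 r.py f
```

```text
f 32.9 psi -3.5 F [ 0.4 -0.6 -3.6] tax -0.209 j6 -0.961 w6 0.907 d [-0.04 -0.39 -2.35] ze [-1.9  0.5] w 13.9
```

Emit:
arm_command(increments=[[[0,0,0],5],[[0,0,0],5],[[0,0,0],5],[[0,0,0],5]])

```text
t: 33.3
ee_pos: [587.0, 32.0, 124.2]
orientation: [-2.833, 0.438, -0.813]
ft_force: [-0.6, 0.8, -2.7]
width: 14.0
```

```bash
python3 r.py f
```

```text
f 33.3 psi -24.5 F [-0.6  0.8 -2.7] tax -0.157 j6 -1.008 w6 0.907 d [ 0.03 -0.39 -2.35] ze [-2.   0.6] w 14.0
```

Emit:
arm_command(increments=[[[0,0,0],5],[[0,0,0],5],[[0,0,0],5],[[0,0,0],5]])

```text
t: 33.7
ee_pos: [585.3, 33.0, 123.1]
orientation: [-2.633, 0.918, -0.731]
ft_force: [0.3, 0.9, -2.3]
width: 14.0
```

```bash
python3 r.py f
```

```text
f 33.7 psi -45.4 F [ 0.3  0.9 -2.3] tax -0.141 j6 -1.05 w6 0.91 d [ 0.09 -0.42 -2.36] ze [-2.2  0.7] w 14.0
```

Emit:
arm_command(increments=[[[0,0,0],5],[[0,0,0],5],[[0,0,0],5],[[0,0,0],5]])

```text
t: 34.1
ee_pos: [584.0, 34.6, 122.4]
orientation: [-2.366, 1.346, -0.63]
ft_force: [-0.3, 2.6, -1.8]
width: 14.0
```

```bash
python3 r.py f
```

```text
f 34.1 psi -66.3 F [-0.3  2.6 -1.8] tax -0.115 j6 -1.089 w6 0.909 d [ 0.13 -0.47 -2.36] ze [-2.3  0.8] w 14.0
```

Emit:
arm_command(increments=[[[0,0,0],5],[[0,0,0],5],[[0,0,0],5],[[0,0,0],5]])

```text
t: 34.5
ee_pos: [583.2, 36.8, 122.0]
orientation: [-2.042, 1.717, -0.515]
ft_force: [0.7, 2.8, -2.3]
width: 13.7
```

```bash
python3 r.py f
```

```text
f 34.5 psi -87.1 F [ 0.7  2.8 -2.3] tax -0.074 j6 -1.119 w6 0.909 d [ 0.16 -0.54 -2.37] ze [-2.4  1. ] w 13.7
```

Emit:
arm_command(increments=[[[0,0,0],5],[[0,0,0],5],[[0,0,0],5],[[0,0,0],5]])

```text
t: 34.9
ee_pos: [583.0, 39.1, 122.1]
orientation: [-1.671, 2.025, -0.389]
ft_force: [1.5, 2.8, -3.0]
width: 13.6
```

```bash
python3 r.py f;  python3 -c "
import json;print(json.loads(open('rd.txt').readlines()[-1])[6])"
```

```text
f 34.9 psi -108.0 F [ 1.5  2.8 -3. ] tax -0.028 j6 -1.128 w6 0.909 d [ 0.17 -0.61 -2.37] ze [-2.5  1.2] w 13.6
[-0.004758098376297389, 0.31107061784083256, 2.1911111994584123, 0.844524238375087, 0.11619716346111951, 0.9404751617341663]
```

Emit:
arm_command(increments=[[[0,0,0],5],[[0,0,0],5],[[0,0,0],5],[[0,0,0],5]])

```text
t: 35.3
ee_pos: [583.6, 41.2, 122.7]
orientation: [-1.263, 2.267, -0.257]
ft_force: [0.5, 1.5, -1.2]
width: 13.9
```

```bash
python3 r.py f
```

```text
f 35.3 psi -128.9 F [ 0.5  1.5 -1.2] tax -0.004 j6 -1.122 w6 0.908 d [ 0.15 -0.68 -2.37] ze [-2.4  1.4] w 13.9
```

Emit:
arm_command(increments=[[[0,0,0],5],[[0,0,0],5],[[0,0,0],5]])

```text
t: 35.6
ee_pos: [584.4, 42.5, 123.4]
orientation: [-0.938, 2.403, -0.155]
ft_force: [1.4, 0.8, -2.3]
width: 13.7
```

```bash
python3 r.py f
```

```text
f 35.6 psi -144.5 F [ 1.4  0.8 -2.3] tax -0.037 j6 -1.113 w6 0.909 d [ 0.12 -0.72 -2.36] ze [-2.4  1.5] w 13.7
```

Emit:
arm_command(increments=[[[0,0,0],5],[[0,0,0],5],[[0,0,0],5]])

```text
t: 35.9
ee_pos: [585.5, 43.4, 124.4]
orientation: [-0.6, 2.5, -0.051]
ft_force: [1.7, 2.1, -3.2]
width: 13.5
```

```bash
python3 r.py f
```

```text
f 35.9 psi -160.2 F [ 1.7  2.1 -3.2] tax -0.051 j6 -1.102 w6 0.908 d [ 0.09 -0.75 -2.35] ze [-2.3  1.6] w 13.5
```

Emit:
arm_command(increments=[[[0,0,0],5],[[0,0,0],5],[[0,0,0],5]])

```text
t: 36.2
ee_pos: [586.8, 44.0, 125.4]
orientation: [-0.253, 2.556, 0.052]
ft_force: [1.6, 0.6, -3.0]
width: 14.1
```

```bash
python3 r.py f;  python3 -c "
import json;print(json.loads(open('rd.txt').readlines()[-1])[6])"
```

```text
f 36.2 psi -175.8 F [ 1.6  0.6 -3. ] tax -0.033 j6 -1.084 w6 0.909 d [ 0.04 -0.77 -2.34] ze [-2.1  1.6] w 14.1
[0.002049736898300746, 0.30913360035258225, 2.184977521499878, 0.8444488543641506, 0.11986761211957797, 2.1314139486702866]
```

Emit:
arm_command(increments=[[[0,0,0],5],[[0,0,0],5]])

```text
t: 36.4
ee_pos: [587.7, 44.1, 126.0]
orientation: [-0.019, 2.571, 0.12]
ft_force: [1.2, -0.3, -2.4]
width: 13.7
```

```bash
python3 r.py f;  python3 -c "
import json;print(json.loads(open('rd.txt').readlines()[-1])[6])"; python3 tare.py | tail -4
```

```text
f 36.4 psi 173.7 F [ 1.2 -0.3 -2.4] tax -0.07 j6 -1.073 w6 0.907 d [ 0.01 -0.78 -2.33] ze [-2.1  1.5] w 13.7
[0.0025893770910817362, 0.30884635618625716, 2.1839432071982765, 0.8441474316854645, 0.11913271460881175, 2.3144686526008496]
ft tared T 0.0892 [0.17] theta target 252.89256337646012 +- 4.1 res 0.027
ft tared+bias T 0.0857 [ 0.172 -0.008] theta target 248.26899107490908 +- 5.1 res 0.027
j6 T 0.1166 [ 0.162 -1.299] theta target 237.69625529389836 +- 1.4 res 0.0116
j6+bias T 0.1179 [ 0.163 -1.302  0.005] theta target 240.20292153748227 +- 1.6 res 0.0115
```

Emit:
arm_command(increments=[[[0,0,0],2],[[0,0,0],2]])

```text
t: 36.6
ee_pos: [588.1, 44.0, 126.3]
orientation: [0.077, 2.571, 0.148]
ft_force: [1.0, -0.9, -2.7]
width: 14.0
```

```bash
python3 r.py f
```

```text
f 36.6 psi 169.4 F [ 1.  -0.9 -2.7] tax -0.148 j6 -0.328 w6 0.381 d [-0.   -0.78 -2.33] ze [-2.   1.5] w 14.0
```

Emit:
arm_command(increments=[[[0,0,0],2]])

```text
t: 36.7
ee_pos: [588.3, 44.1, 126.5]
orientation: [0.124, 2.57, 0.162]
ft_force: [1.5, -0.6, -2.2]
width: 13.9
```

```bash
python3 r.py f
```

```text
f 36.7 psi 167.3 F [ 1.5 -0.6 -2.2] tax -0.133 j6 -0.329 w6 0.366 d [-0.01 -0.79 -2.33] ze [-2.   1.5] w 13.9
```

Emit:
arm_command(increments=[[[0,0,0],2]])

```text
t: 36.8
ee_pos: [588.5, 44.0, 126.6]
orientation: [0.171, 2.568, 0.175]
ft_force: [1.5, -1.1, -2.2]
width: 14.3
```

```bash
python3 r.py f
```

```text
f 36.8 psi 165.2 F [ 1.5 -1.1 -2.2] tax -0.061 j6 -0.341 w6 0.366 d [-0.02 -0.78 -2.33] ze [-2.   1.5] w 14.3
```

Emit:
arm_command(increments=[[[0,0,0],-2],[[0,0,0],-2],[[0,0,0],-2]])

```text
t: 37.1
ee_pos: [588.1, 44.1, 126.3]
orientation: [0.039, 2.57, 0.136]
ft_force: [0.6, -0.7, -2.6]
width: 14.1
```

```bash
python3 r.py b
```

```text
b 37.1 psi 171.1 F [ 0.6 -0.7 -2.6] tax 0.211 j6 0.276 w6 -0.35 d [ 0.01 -0.79 -2.33] ze [-2.   1.5] w 14.1
```

Emit:
arm_command(increments=[[[0,0,0],-2]])

```text
t: 37.2
ee_pos: [587.9, 44.1, 126.2]
orientation: [-0.006, 2.57, 0.123]
ft_force: [-0.3, 0.4, -2.8]
width: 13.9
```

```bash
python3 r.py b
```

```text
b 37.2 psi 173.1 F [-0.3  0.4 -2.8] tax 0.267 j6 0.257 w6 -0.35 d [ 0.02 -0.79 -2.33] ze [-2.   1.5] w 13.9
```

Emit:
arm_command(increments=[[[0,0,0],-2]])

```text
t: 37.3
ee_pos: [587.7, 44.1, 126.0]
orientation: [-0.051, 2.569, 0.11]
ft_force: [0.2, -0.8, -2.9]
width: 14.0
```

```bash
python3 r.py b
```

```text
b 37.3 psi 175.1 F [ 0.2 -0.8 -2.9] tax 0.257 j6 0.252 w6 -0.349 d [ 0.02 -0.78 -2.33] ze [-2.   1.5] w 14.0
```

Emit:
arm_command(increments=[[[0,0,0],-2]])

```text
t: 37.4
ee_pos: [587.5, 44.0, 125.9]
orientation: [-0.096, 2.567, 0.096]
ft_force: [0.8, -0.4, -2.4]
width: 14.3
```

```bash
python3 r.py b; python3 tare.py | tail -4
```

```text
b 37.4 psi 177.1 F [ 0.8 -0.4 -2.4] tax 0.255 j6 0.248 w6 -0.349 d [ 0.03 -0.78 -2.33] ze [-2.   1.5] w 14.3
ft tared T 0.0897 [0.171] theta target 254.73637253983983 +- 4.2 res 0.028
ft tared+bias T 0.089 [ 0.171 -0.001] theta target 254.29600546116677 +- 4.6 res 0.0283
j6 T 0.1159 [ 0.163 -1.3  ] theta target 240.25485177969753 +- 1.5 res 0.0124
j6+bias T 0.1187 [ 0.166 -1.306  0.008] theta target 242.47664589995077 +- 1.5 res 0.012
```

Emit:
arm_command(increments=[[[0,0,0],2],[[0,0,0],2],[[0,0,0],2],[[0,0,0],2]])

```text
t: 37.8
ee_pos: [588.2, 44.0, 126.4]
orientation: [0.09, 2.57, 0.15]
ft_force: [1.6, -0.5, -2.7]
width: 13.8
```

Emit:
arm_command(increments=[[[0,0,0],0],[[0,0,0],0],[[0,0,0],0],[[0,0,0],0],[[0,0,0],0]], gripper=0.75)

```text
t: 38.3
ee_pos: [588.4, 44.3, 127.0]
orientation: [0.089, 2.569, 0.15]
ft_force: [0.3, 0.0, -0.4]
width: 50.3
```

```bash
python3 meas.py 7 tareA
```

```text
tareA t 38.6 psi 168.89 F [ 0.29 -0.16 -0.36] M [0.083 0.183 0.002] j6 [-0.041 -0.042 -0.046 -0.044 -0.043 -0.042 -0.041] tz 0.0593 +- 0.0098 tax 0.0578 w 65.6
   grip in tool [ 0.03 -0.82 -2.3 ] zerr [-1.89  1.44] q [0.004 0.308 2.184 0.845 0.116 2.399]
```

Emit:
arm_command(increments=[[[0,-0.3,0],0],[[0,-0.3,0],0],[[0,-0.1,0],-4],[[0,0,0],-8.5],[[0,0,0],-8.5],[[0,0,0],-8.5],[[0,0,0],-8.5],[[0,0,0],-8.5],[[0,0,0],-8.5],[[0,0,0],-8.5],[[0,0,0],-8.5],[[0,0,0],-8.5]], gripper=0.85)

```text
t: 39.8
ee_pos: [588.1, 36.9, 125.8]
orientation: [-1.639, 2.034, -0.383]
ft_force: [-0.5, 0.0, -0.6]
width: 74.6
```

```bash
python3 wp.py
```

```text
t 39.8 q [-0.014  0.31   2.185  0.907  0.122  0.896] w 74.6 F [-0.5  0.  -0.6] tauz 0.05 j6 1.983
grip in tool (cm) [ 0.08  0.01 -2.31] psi -109.5 z err up,lat deg [-1.91  1.43] pos [588.1  36.9 125.8]
```

Emit:
arm_command(increments=[[[0,0,0],-8.5],[[0,0,0],-8.5],[[0,0,0],-8.5],[[0,0,0],-8.5],[[0,0,0],-8.5],[[0,0,0],-8.5],[[0,0,0],-8.5],[[0,0,0],-8.5],[[0,0,0],-8.5],[[0,0,0],-8.5],[[0,0,0],-8.5],[[0,0,0],-4],[[0,0,0],0]])

```text
t: 41.1
ee_pos: [588.1, 36.8, 125.6]
orientation: [-2.91, 0.087, -0.849]
ft_force: [0.3, -0.5, -1.1]
width: 74.9
```

```bash
python3 meas.py 5 tareB; python3 wp.py w20
```

```text
tareB t 41.3 psi -10.67 F [-0.12 -0.02 -0.13] M [-0.066  0.175  0.02 ] j6 [-0.701 -0.258 -0.105  0.007  0.047] tz -0.037 +- 0.0172 tax -0.0424 w 75.0
   grip in tool [-0.01  0.06 -2.33] zerr [-1.92  1.42] q [-0.014  0.31   2.185  0.907  0.122 -0.827]
t 41.3 q [-0.014  0.31   2.185  0.907  0.122 -0.827] w 75.0 F [-0.5 -0.4  0.4] tauz -0.04 j6 0.047
grip in tool (cm) [-0.01  0.06 -2.33] psi -10.7 z err up,lat deg [-1.92  1.42] pos [588.1  36.8 125.6]
after [588.2  36.8 125.6]
```

View pics/w20.png

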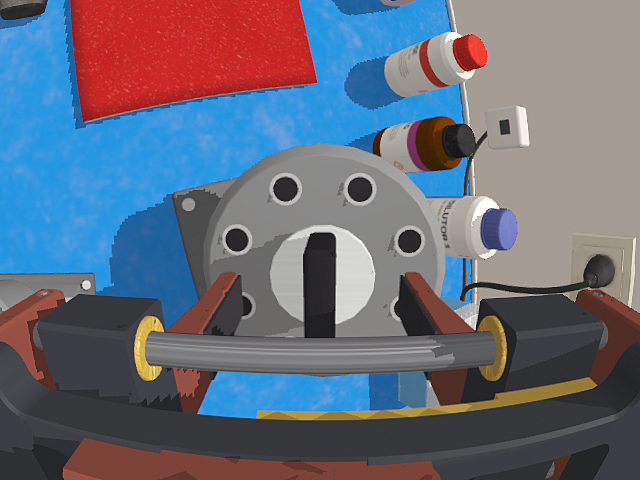

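Emit:
arm_command(increments=[[[0,0,0],0],[[0,0,0],0],[[0,0,0],0],[[0,0,0],0],[[0,0,0],0],[[0,0,0],0],[[0,0,0],0],[[0,0,0],0]], gripper=0)

```text
t: 42.15
ee_pos: [588.1, 36.8, 125.6]
orientation: [-2.909, 0.093, -0.849]
ft_force: [-6.0, 0.3, -1.6]
width: 14.4
```

```bash
python3 r.py s
```

```text
s 42.15 psi -10.8 F [-6.   0.3 -1.6] tax -0.058 j6 0.044 w6 -0.002 d [-0.01  0.06 -2.33] ze [-1.9  1.4] w 14.4
```

Emit:
arm_command(increments=[[[0,0,0],0],[[0,0,0],2],[[0,0,0],2],[[0,0,0],2],[[0,0,0],2]])

```text
t: 42.65
ee_pos: [587.9, 36.8, 125.5]
orientation: [-2.861, 0.295, -0.825]
ft_force: [-1.1, -0.5, 0.0]
width: 14.1
```

```bash
python3 r.py f
```

```text
f 42.65 psi -18.9 F [-1.1 -0.5  0. ] tax -0.222 j6 -0.243 w6 0.359 d [ 0.02  0.06 -2.32] ze [-1.9  1.4] w 14.1
```

Emit:
arm_command(increments=[[[0,0,0],2]])

```text
t: 42.75
ee_pos: [587.8, 36.8, 125.4]
orientation: [-2.847, 0.345, -0.818]
ft_force: [-0.1, 0.8, -0.6]
width: 14.1
```

```bash
python3 r.py f
```

```text
f 42.75 psi -21.0 F [-0.1  0.8 -0.6] tax -0.257 j6 -0.239 w6 0.358 d [ 0.03  0.06 -2.33] ze [-1.9  1.4] w 14.1
```

Emit:
arm_command(increments=[[[0,0,0],2]])

```text
t: 42.85
ee_pos: [587.9, 36.8, 125.5]
orientation: [-2.833, 0.395, -0.812]
ft_force: [-0.1, 0.6, -0.5]
width: 13.9
```

```bash
python3 r.py f
```

```text
f 42.85 psi -23.0 F [-0.1  0.6 -0.5] tax -0.203 j6 -0.235 w6 0.358 d [ 0.03  0.05 -2.33] ze [-1.9  1.4] w 13.9
```

Emit:
arm_command(increments=[[[0,0,0],2]])

```text
t: 42.95
ee_pos: [587.8, 36.8, 125.4]
orientation: [-2.817, 0.444, -0.805]
ft_force: [-0.8, 0.3, -0.7]
width: 13.8
```

```bash
python3 r.py f
```

```text
f 42.95 psi -25.1 F [-0.8  0.3 -0.7] tax -0.252 j6 -0.231 w6 0.358 d [ 0.03  0.06 -2.33] ze [-1.9  1.4] w 13.8
```

Emit:
arm_command(increments=[[[0,0,0],2]])

```text
t: 43.05
ee_pos: [587.8, 36.9, 125.4]
orientation: [-2.801, 0.493, -0.797]
ft_force: [0.4, 0.9, 0.8]
width: 14.0
```

```bash
python3 r.py f
```

```text
f 43.05 psi -27.1 F [0.4 0.9 0.8] tax -0.193 j6 -0.228 w6 0.357 d [ 0.05  0.05 -2.33] ze [-1.9  1.4] w 14.0
```

Emit:
arm_command(increments=[[[0,0,0],-2],[[0,0,0],-2],[[0,0,0],-2]])

```text
t: 43.35
ee_pos: [587.9, 36.8, 125.5]
orientation: [-2.847, 0.348, -0.818]
ft_force: [-0.9, 0.3, -0.2]
width: 14.3
```

```bash
python3 r.py b
```

```text
b 43.35 psi -21.0 F [-0.9  0.3 -0.2] tax 0.123 j6 0.391 w6 -0.358 d [ 0.03  0.06 -2.33] ze [-1.9  1.4] w 14.3
```

Emit:
arm_command(increments=[[[0,0,0],-2]])

```text
t: 43.45
ee_pos: [587.9, 36.8, 125.5]
orientation: [-2.861, 0.298, -0.825]
ft_force: [-0.7, 1.3, -0.4]
width: 13.9
```

```bash
python3 r.py b
```

```text
b 43.45 psi -19.0 F [-0.7  1.3 -0.4] tax 0.085 j6 0.373 w6 -0.356 d [ 0.02  0.06 -2.33] ze [-1.9  1.4] w 13.9
```

Emit:
arm_command(increments=[[[0,0,0],-2]])

```text
t: 43.55
ee_pos: [587.9, 36.8, 125.5]
orientation: [-2.874, 0.247, -0.832]
ft_force: [-0.5, -0.6, 0.5]
width: 14.1
```

```bash
python3 r.py b
```

```text
b 43.55 psi -16.9 F [-0.5 -0.6  0.5] tax 0.087 j6 0.368 w6 -0.358 d [ 0.02  0.06 -2.32] ze [-1.9  1.4] w 14.1
```

Emit:
arm_command(increments=[[[0,0,0],-2]])

```text
t: 43.65
ee_pos: [587.9, 36.8, 125.5]
orientation: [-2.887, 0.196, -0.838]
ft_force: [0.3, 0.5, -0.7]
width: 13.8
```

```bash
python3 r.py b
```

```text
b 43.65 psi -14.9 F [ 0.3  0.5 -0.7] tax 0.104 j6 0.363 w6 -0.359 d [ 0.01  0.06 -2.33] ze [-1.9  1.4] w 13.8
```

Emit:
arm_command(increments=[[[0,0,0],-2]])

```text
t: 43.75
ee_pos: [588.0, 36.8, 125.5]
orientation: [-2.899, 0.145, -0.844]
ft_force: [-0.7, 1.7, 0.7]
width: 14.1
```

```bash
python3 r.py b
```

```text
b 43.75 psi -12.8 F [-0.7  1.7  0.7] tax 0.132 j6 0.359 w6 -0.359 d [ 0.01  0.06 -2.32] ze [-1.9  1.4] w 14.1
```

```bash
cat > joint.py <<'E'
import json
from ax import *
R0=R.from_rotvec([-2.60906635,1.74879159,.0015]).as_matrix()
S=lambda M:np.array([[0,1.,0],[-1,0,0],[0,0,0]])@M
L=[json.loads(l) for l in open("log.txt")]; L=L[:8]+[l for l in L if l[0].startswith("tare")]
A=[];b=[];AJ=[];bJ=[]
for tag,psi,m,sd,p,M,q,N in L:
    G=-(S(np.array(M))-S(R0))
    for i in range(3): A.append(np.r_[0,0,0,G[i]]*N**.5); b.append(m[3+i]*N**.5)
for psi,val in((33.2,.030),(169,-.042),(-10.7,.05)):
    p=np.radians(psi); AJ.append(np.r_[0,0,0,0,np.cos(p),np.sin(p)]*2); bJ.append(val*2)
for l in open("rd.txt"):
    k,t,psi,F,Mo,p,q,qv,jt,M=json.loads(l)
    if k=="s":continue
    M=np.array(M); th=np.radians(psi+(90 if t<40 else 270)); s=1 if k=="f" else -1
    A.append(np.r_[np.sin(th),np.cos(th),s,ax@-(S(M)-S(R0))]); b.append(np.array(Mo)@ax)
    p=np.radians(psi); AJ.append([np.sin(th),np.cos(th),s,qv[5],np.cos(p),np.sin(p)]); bJ.append(jt[5])
for n,A,b in(("ft",A,b),("j6",AJ,bJ)):
    A=np.array(A);b=np.array(b); c=np.linalg.lstsq(A,b,rcond=None)[0]; r=b-A@c; s=np.sqrt(r@r/(len(b)-A.shape[1])); C=np.linalg.inv(A.T@A)*s*s
    T=np.hypot(*c[:2]); be=np.arctan2(c[1],c[0]); u=np.array([-c[1],c[0]])/T**2
    print(n,c.round(4),"T",T.round(4),"theta target",(180-np.degrees(be))%360,"+-",np.degrees(np.sqrt(u@C[:2,:2]@u)).round(1),"res",s.round(4))
E
python3 joint.py
```

```text
ft [ 0.0198 -0.0885  0.1694 -0.0144 -0.0871  0.467 ] T 0.0907 theta target 257.41841038783423 +- 3.0 res 0.0287
j6 [ 0.0144 -0.1104  0.1586 -1.2953  0.0434 -0.0099] T 0.1114 theta target 262.58877215894836 +- 1.4 res 0.0131
```

Emit:
arm_command(increments=[[[0,0,0],-1.5],[[0,0,0],0],[[0,0,0],0],[[0,0,0],0]])

```text
t: 44.15
ee_pos: [588.0, 36.7, 125.6]
orientation: [-2.907, 0.107, -0.848]
ft_force: [-0.5, 0.1, 0.2]
width: 13.8
```

```bash
python3 r.py s; python3 - <<'E'
from h import *
cv2.imwrite("pics/scene9.png",get_image("scene")[:,:,::-1]);cv2.imwrite("pics/top9.png",get_image("top")[:,:,::-1]);cv2.imwrite("pics/w9b.png",get_image("wrist")[:,:,::-1])
a=cv2.imread("pics/scene9.png")[150:300,270:420];b=cv2.imread("pics/top9.png")[160:280,260:400]
cv2.imwrite("pics/c9.png",np.hstack([cv2.resize(a,(400,400)),cv2.resize(b,(400,400))]))
E
python3 r.py s
```

```text
s 44.15 psi -11.3 F [-0.5  0.1  0.2] tax 0.04 j6 -0.045 w6 0.004 d [-0.    0.06 -2.32] ze [-1.9  1.4] w 13.8
s 44.3 psi -11.3 F [-0.6  0.3 -0.8] tax 0.096 j6 -0.03 w6 -0.003 d [-0.    0.06 -2.32] ze [-1.9  1.4] w 13.9
```

View pics/c9.png

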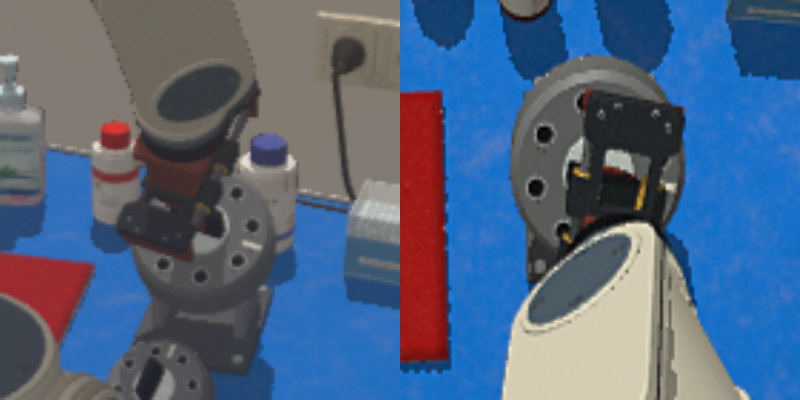

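View pics/w9b.png

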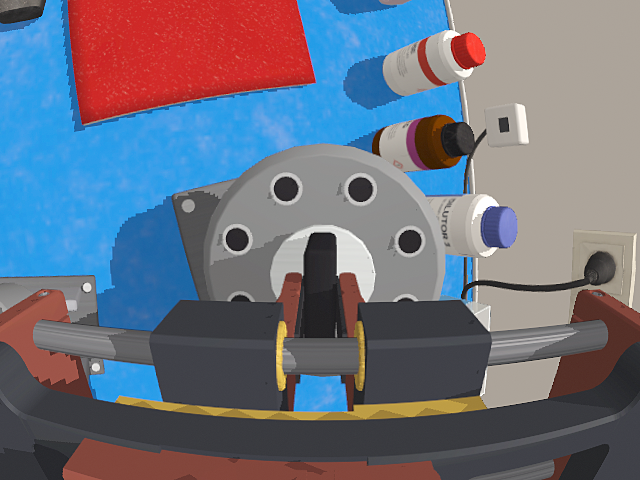

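View pics/top9.png

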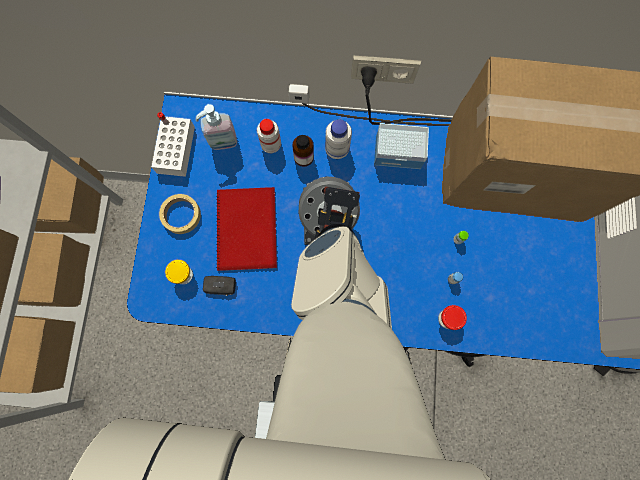

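The wing (319,280) sits between the pads. The index line shows at scene (364.5,241.5) and top (355,216), and the bystanders haven't moved. I'll check the index angle against the tool angle.

```bash
python3 - <<'E'
from ax import *
for n,p in(("scene",(364.5,241.5)),("top",(355.2,216.1))):
    d=onplane(n,p,F,ax)-F; print(n,np.degrees(np.arctan2(d@lat,d@up))%360,np.hypot(d@lat,d@up))
E
```

```text
scene 259.5480972826949 52.79281527400259
top 258.38598033550284 59.33791544812945
```

```bash
python3 - <<'E'
from workcell import *
print(close_job())
E
```

```text
the job is handed in; nothing more can be done
None
```

I turned the rotor so that the side I felt as heavy is at the lowest point, and handed the job in at about 44 s with the wing still gripped. No verdict came back. I put the heavy side within roughly 5–8° of lowest, inside the 15° limit.

**How I did it:**
- **Tilting the tool:** the moves can't tilt the tool, so I pushed against the arm's reach limits until it matched the 35° slope, to within about 2.5°. I then gripped the larger stand's rotor by its wing.
- **Feeling the weight:** I swept the rotor both ways over about 250°, starting with the index at 124°. I re-gripped with the tool turned half round and subtracted the tool's own weight from the readings.

**What the last checks showed:**
- **Friction:** it came out at 0.17 N m, as stated.
- **Heavy side lowest at:** an index angle of 257° ± 3° by the force sensor and 263° by the last joint's torque. They differ by about 5°, so I settled on 259°.
- **Final angle:** 258.7° from the tool and 258–260° from the index line in the scene and top views, a net turn of about 135°.
- **Grip and stillness:** finger opening 13.9 mm, nothing moving, and the bystanders unmoved in the top picture.

**What disagreed or failed:**
- **Weight estimate:** the force sensor gave 0.091 N m, just under the stated 0.10–0.14. The joint torque gave 0.111.
- **First grip missed:** the fingers closed on nothing because their ends sit about 33 mm short of the reported TCP. I went deeper and gripped again.
- **Joint 3:** it read 0.085 rad once and 0.087 several times, against a stated limit of 0.09. The true stop looks like 0.0873, so it may have passed it by about 0.002 rad.
- **Wrist force:** it briefly read about 51 N at the reach limit, with nothing seen in contact. The limit is 120 N.

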